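# Change over a hooded curing box

## Robot

A 6-joint arm with a two-finger parallel gripper is mounted at the origin on the work surface. World frame = base frame: x ahead of the robot, y to its left, z up, the work surface at z = 0. Lengths are in m, angles in degrees, forces in N, time in s.
With the tool pointing down it reaches from about 0.325 to 0.875 m from the base axis. Payload 4.4 kg.
Tool frame: the origin (TCP) lies at the very end of the fingers, on their centre line; the grasp point (between the pads) lies 19 mm behind it; x points along the fingers, y is the direction in which the jaws open and shut, and the axes are right-handed (so a half turn about x gives the same grasp; the last joint's range is limited). The gripper opens to 85 mm and grips with 20 to 120 N. Pads are 22 mm wide; open, the fingers measure 114 mm over their backs; the gripper's body (76 mm by 85 mm) begins 54 mm behind the grasp point. The pads swing forward as they close: fully open they stand 13 mm farther back than shut.
Start: joints at [-77.206, 11.837, 88.321, -0, 79.842, -8.623], TCP at [0.21, -0.535, 0.192] pointing down, gripper open.
Joint ranges: [-156.59, 156.59], [-49.26, 127.26], [12.9, 141.05], [-63.56, 243.56], [4.71, 150.69], [-161.64, 161.64]. Speed limits (degrees/s): [159.86, 159.86, 180, 180, 180, 180].

## Interface

Orientations are given as a 3x3 rotation matrix whose columns are the frame's x, y, z axes.
In Python, from station import observe, camera, get_calibration, sign_off gives the robot as it stands.
- The arm moves only by the shell command python3 -m inch 'ROWS' [FORCE]. ROWS is JSON, a list of rows, each a list of 7 numbers: the shift along the tool's x, y, z in cm, then the turn, a rotation vector about the tool's x, y, z in rad, then the opening in per cent of the stroke, from 0 (shut) to 100 (fully open). In form: [[tx, ty, tz, rx, ry, rz, fingers], ...]. A call has exactly 8 rows; each row is the pose to reach, as a shift and turn from the pose measured when the call began, along the tool's axes at that moment; what a row does not reach only later rows make up. A row lasts 1/8 s, in which the tool goes at most 62.5 mm and 10.7 degrees, less where a joint would pass 70% of its speed; a pose out of reach is approached as far as the arm can. A call with a gripper value outside its range is refused whole. The fingers move at their own pace and stop on an object; FORCE is the grip in N (left out, the last holds). Time passes only in rows, so rows that repeat a pose let the fingers close, or fill a call up. It gives the time, the measured TCP pose, the force and the opening at its end, in the units of the state.
- observe(): the state, without advancing time (a new reading comes with each control period).
- camera(name): name is "side" or "top" or "wrist"; returns the picture (420x560x3 uint8, red, green, blue); there is no depth.
- get_calibration(name): a dict with "fov_y" (degrees; the focal length in pixels is half the picture's height over the tangent of half this angle, whatever the lens; pixels are square), "cx", "cy" (the principal point, pixels), "rvec" (rotation vector, rad) and "tvec" (3), from world to camera coordinates, as OpenCV has them. Camera axes: x right, y down, z forward; pixel columns grow to the right and rows downward; lengths in m; the calibration is good to about 2 mm. A picture is of the moment at which its call begins: read the wrist's pose just before it. get_calibration takes no time and is no camera call; for the wrist camera it gives the pose at the moment of the call.
- sign_off(): hands the job in, once; it reports no verdict.
The state is a dict: "time": time; "q": joint angles; "dq": joint speeds; "joint_torque": joint torques, N m; "tcp_pos": TCP position; "tool_rot": TCP orientation; "ft_force": force on the tool from outside, world axes, zero at the start; "wrist_torque": the same for the moment, N m; "finger_gap": finger opening in m.
Only numpy, scipy, OpenCV 4.12 (cv2) and the standard library are available. Lean on these libraries where they do the work, as an engineer would, in place of code of your own. Each camera call takes 0.05 s, during which the arm holds its last target.

## Task

Change over the curing box on the bench: swing its hood up past the point where the spring takes over, so that it stays open by itself; then take out the cured chisel handle and lay it in the wooden tray, and lay every fresh chisel handle from the bench flat on the box's deck, side by side and not on top of one another. Finally shut the hood fully over them and turn the batch counter knob all the way back to its zero stop, leaving the other things on the bench alone.

Things in the scene. Friction and masses are not known exactly. Their poses are not given: they have to be found in the camera images.
- deck (a point): centre of the curing box's deck, the flat top of a fixed green base 190 mm deep (x), 280 mm wide (y), 45 mm high, with a rim 6 mm thick and 8 mm high all round (inside 178 by 268 mm). x points away from the robot to the hood's hinge (box turned by up to 0.12 rad), y left, z up. On its right (-y) side a 100 mm wide, 45 mm high pod carries the counter knob.
- hood (a joint): angle of the grey sheet-metal hood over the deck (190 by 280 mm, 60 mm high, open below, 0.45 kg): 0 shut, growing as its front swings up and away from the robot, 1.5 rad wide open at its stop. A spring holds it shut below and open above about 0.95 rad (over-centre) and swings it the rest of the way. About 4 N at the bar lifts it from shut, 2 N pulls it down from open.
- hood_hinge (a point): centre of the hood's hinge line, which runs along the deck's y at its far edge, 95 mm from the deck's centre and 10 mm above the deck surface; fixed to the box, axes as the deck's
- hood_bar (a point): middle of the hood's handle, a round bar 14 mm thick, 150 mm long, along the hinge line (its y), 47 mm off the hood's front face on two stems 128 mm apart inside. Hood shut: 237 mm before the hinge, 42 mm above it, 18 mm below the hood's top. Wide open it is above the hinge, the front face below it. Can be pinched from above, a finger each side, and turns between the fingers as the hood swings.
- counter (a joint): angle of the black batch counter knob on the pod: 0 at its zero stop, growing clockwise seen from above, up to 5 rad; starts between 1.6 and 4.0. Stays where it is left; turns with about 0.05 N m. At zero the white mark on its grip points along the deck's -x, towards the robot, at the thick tick of the white dial.
- counter_grip (a point): on that knob's upright axis, at the height to grip, 82 mm above the bench: the grip is a bar 57 mm long, 14 mm thick, reaching from 23 mm below this point to 7 mm above it. x runs along the bar and turns with the knob; at zero it is parallel to the deck's x.
- tray_in (a point): centre of the inner floor (6 mm above the bench) of a fixed open wooden tray, outside 200 mm (its x) by 140 mm (its y), 30 mm high, walls 6 mm
- cured_mid (a point): dark wooden chisel handle, 130 mm long, 90 g: 85 mm of it 30 mm square, then a 24 mm square neck and a brass ferrule. This point: middle of its length, half-way up (15 mm above what it lies on, any side down), inside the square part, 20 mm from where that ends; x runs along it to the ferrule. The cured one: lies on the deck under the hood at the start.
- fresh1_mid (a point): dark wooden chisel handle, 130 mm long, 90 g: 85 mm of it 30 mm square, then a 24 mm square neck and a brass ferrule. This point: middle of its length, half-way up (15 mm above what it lies on, any side down), inside the square part, 20 mm from where that ends; x runs along it to the ferrule. A fresh one, on the bench at the start; two or three are there.
- fresh2_mid (a point): dark wooden chisel handle, 130 mm long, 90 g: 85 mm of it 30 mm square, then a 24 mm square neck and a brass ferrule. This point: middle of its length, half-way up (15 mm above what it lies on, any side down), inside the square part, 20 mm from where that ends; x runs along it to the ferrule. A fresh one, on the bench at the start; two or three are there.
- fresh3_mid (a point): dark wooden chisel handle, 130 mm long, 90 g: 85 mm of it 30 mm square, then a 24 mm square neck and a brass ferrule. This point: middle of its length, half-way up (15 mm above what it lies on, any side down), inside the square part, 20 mm from where that ends; x runs along it to the ferrule. A fresh one, on the bench at the start; two or three are there.
- sandblock: bystander: cork sanding block 90 by 60 by 28 mm, flat on the bench (origin under its centre)
- oil: bystander: amber bottle, 64 mm in diameter, 160 mm high, standing (origin under its centre)
- tin: bystander: plain metal can, 84 mm in diameter, 75 mm high, standing (origin under its centre)
- cup: bystander: white cup, 84 mm in diameter, 100 mm high, standing (origin under its centre)
- brush: bystander: flat brush about 200 mm long, lying (origin at bench level)
Mind the look-alikes: they are no part of the job. Leave any black look-alike of the part that bears tray_in alone.

How it is judged (in metres and radians):
On the way, in this order (a step that is already met when the one before it is completed fails the run):
1. the hood stands open by itself, not touched by the robot (value of joint hood above 1.4 rad and contact force between each of the arm, the fingers and hood below 0.2 N), for 0.4 s.
2. with the hood open, the cured handle lies in the tray and all fresh handles lie flat on the deck, released (value of joint hood above 1.3 rad and x of cured_mid in the frame of tray_in between -0.06 and 0.06 m and y of cured_mid in the frame of tray_in between -0.055 and 0.055 m and z of cured_mid in the frame of tray_in between 0.008 and 0.024 m and angle between cured_mid's own x axis and vertical between 1.44 and 1.7 rad and x of fresh1_mid in the frame of deck between -0.06 and 0.06 m and y of fresh1_mid in the frame of deck between -0.125 and 0.125 m and z of fresh1_mid in the frame of deck between 0.008 and 0.024 m and angle between fresh1_mid's own x axis and vertical between 1.44 and 1.7 rad and x of fresh2_mid in the frame of deck between -0.06 and 0.06 m and y of fresh2_mid in the frame of deck between -0.125 and 0.125 m and z of fresh2_mid in the frame of deck between 0.008 and 0.024 m and angle between fresh2_mid's own x axis and vertical between 1.44 and 1.7 rad and x of fresh3_mid in the frame of deck between -0.06 and 0.06 m and y of fresh3_mid in the frame of deck between -0.125 and 0.125 m and z of fresh3_mid in the frame of deck between 0.008 and 0.024 m and angle between fresh3_mid's own x axis and vertical between 1.44 and 1.7 rad and contact force between the fingers and fresh1 below 0.2 N and contact force between the fingers and fresh2 below 0.2 N and contact force between the fingers and fresh3 below 0.2 N and contact force between the fingers and cured below 0.2 N), for 0.2 s.
At the end, for the whole second after the job is handed in: the hood is shut (within 0.04 rad), the counter is at zero (within 0.10 rad), the cured handle lies level in the tray on its floor, every fresh handle lies level on the deck (centre within 60 mm of the deck's centre along x, 125 mm along y, not stacked), all at rest (value of joint hood below 0.04 rad and value of joint counter below 0.1 rad and x of cured_mid in the frame of tray_in between -0.06 and 0.06 m and y of cured_mid in the frame of tray_in between -0.055 and 0.055 m and z of cured_mid in the frame of tray_in between 0.008 and 0.024 m and angle between cured_mid's own x axis and vertical between 1.44 and 1.7 rad and x of fresh1_mid in the frame of deck between -0.06 and 0.06 m and y of fresh1_mid in the frame of deck between -0.125 and 0.125 m and z of fresh1_mid in the frame of deck between 0.008 and 0.024 m and angle between fresh1_mid's own x axis and vertical between 1.44 and 1.7 rad and x of fresh2_mid in the frame of deck between -0.06 and 0.06 m and y of fresh2_mid in the frame of deck between -0.125 and 0.125 m and z of fresh2_mid in the frame of deck between 0.008 and 0.024 m and angle between fresh2_mid's own x axis and vertical between 1.44 and 1.7 rad and x of fresh3_mid in the frame of deck between -0.06 and 0.06 m and y of fresh3_mid in the frame of deck between -0.125 and 0.125 m and z of fresh3_mid in the frame of deck between 0.008 and 0.024 m and angle between fresh3_mid's own x axis and vertical between 1.44 and 1.7 rad and linear speed of each of fresh1, fresh2, fresh3, cured below 0.03 m/s); the robot touches nothing.
It fails at once if a bystander was pushed more than 60 mm or knocked over (distance of any of sandblock, oil, tin, cup, brush from where it was at the start of the episode above 0.06 m or angle between any of sandblock, oil, tin, cup, brush's own z axis and vertical above 0.7 rad).
Of fresh1, fresh2, fresh3 only 2 to 3 are there at a start; the rules pass over those that are not, and their reading is None.
At some moment in a run one of fresh1, fresh2, fresh3, cured may be knocked a few centimetres aside while the robot is not near it.
Once in a run the grip may slacken for a moment while it holds something.
It also fails if it takes over 210 s, if anything falls off the work surface, if the arm or the gripper's body presses on something with over 40 N, if the wrist force passes 120 N, or if a joint passes its speed limit or range.

## Working session

There is one attempt and no reset: what is moved stays moved. The work goes in short steps, Python scripts to look and compute and a shell command to move; the robot and the scene stay as the last step left them, time stands still between calls to the robot, and variables do not carry over. Pictures are saved under pics/ and viewed, and the job is handed in when it is done.

```bash
ls; mkdir -p pics
python3 - <<'E'
from station import *
import cv2
o=observe();print(o)
for n in ("side","top","wrist"):
    c=get_calibration(n);print(n,c)
    cv2.imwrite(f"pics/a_{n}.png",camera(n)[:,:,::-1])
E
```

```text
pics
{'time': 0.0, 'q': array([-7.72105279e+01,  1.18874958e+01,  8.84068243e+01, -6.14466465e-04,
        7.98416183e+01, -8.62238016e+00]), 'dq': array([-0.02861438, -0.03729801, -0.0703099 ,  0.00839876, -0.02677358,
        0.03059719]), 'joint_torque': array([ 2.51335541e-04, -3.83031285e+01, -2.91594923e+01, -2.07440248e-04,
        1.04884920e-02,  7.77563400e-06]), 'tcp_pos': array([ 0.20971258, -0.53446145,  0.19117695]), 'tool_rot': array([[-5.35508973e-04,  3.65070520e-01, -9.30979714e-01],
       [ 2.31137128e-03, -9.30976909e-01, -3.65070750e-01],
       [-9.99997185e-01, -2.34733844e-03, -3.45267026e-04]]), 'ft_force': array([-0.12464203,  0.56695669, -0.03323468]), 'wrist_torque': array([ 0.0098641 ,  0.05605863, -0.0238045 ]), 'finger_gap': 0.08526344135112128}
side {'fov_y': 42.71362914210943, 'cx': 281.04533030548197, 'cy': 206.1376726903579, 'rvec': array([ 0.23305929, -2.85931711,  1.14383977]), 'tvec': array([0.47274586, 0.12830416, 1.61758077])}
top {'fov_y': 42.73725388992584, 'cx': 281.7430571613072, 'cy': 206.39611781212636, 'rvec': array([ 2.18397693, -2.15614889,  0.09116429]), 'tvec': array([0.01546352, 0.46472928, 1.84648036])}
wrist {'fov_y': 68.92378867347769, 'cx': 275.84487012059395, 'cy': 210.00997856668684, 'rvec': array([-2.37691414,  1.62120031,  0.25435452]), 'tvec': array([-0.57298321, -0.03812768,  0.38068294])}
```

View pics/a_top.png

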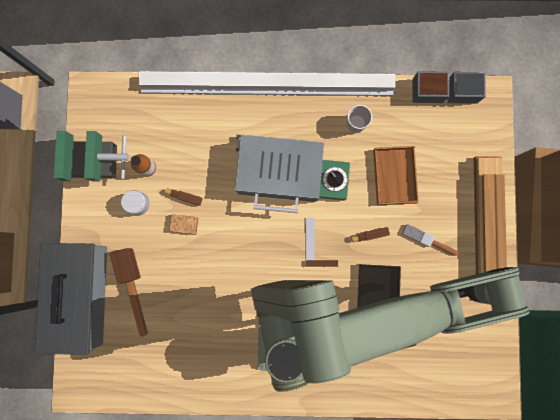

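View pics/a_side.png

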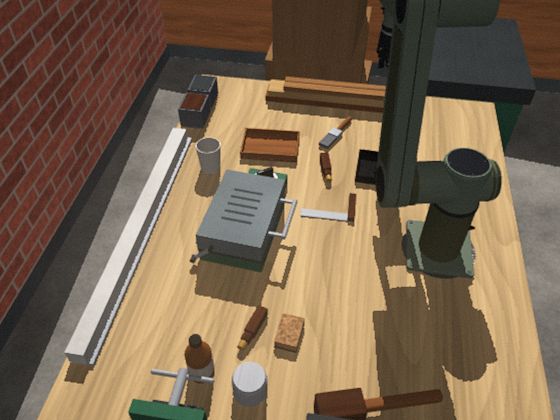

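View pics/a_wrist.png

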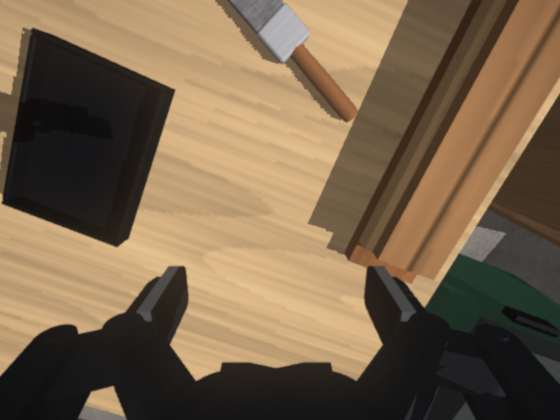

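```bash
cat > h.py <<'E'
import numpy as np, cv2
from station import *
def KRT(c):
    f=210/np.tan(np.radians(c["fov_y"])/2)
    K=np.array([[f,0,c["cx"]],[0,f,c["cy"]],[0,0,1]])
    return K,cv2.Rodrigues(np.array(c["rvec"]))[0],np.array(c["tvec"]).ravel()
def cal(n): return KRT(get_calibration(n))
def ray(c,uv):
    K,R,t=c; d=R.T@np.linalg.solve(K,[uv[0],uv[1],1.0]); o=-R.T@t
    return o,d/np.linalg.norm(d)
def onz(c,uv,z):
    o,d=ray(c,uv); return o+d*(z-o[2])/d[2]
def proj(c,P):
    K,R,t=c; P=np.atleast_2d(P); q=(R@P.T).T+t; q=(K@q.T).T; return q[:,:2]/q[:,2:]
def shot(n,f,crop=None,s=1):
    im=camera(n)[:,:,::-1].copy()
    cv2.imwrite(f"pics/{f}_raw.png",im)
    if crop: x0,y0,x1,y1=crop; v=im[y0:y1,x0:x1]
    else: v=im
    if s!=1: v=cv2.resize(v,None,fx=s,fy=s,interpolation=cv2.INTER_CUBIC)
    cv2.imwrite(f"pics/{f}.png",v); return im
E
python3 - <<'E'
from h import *
c=cal("top")
for nm,uv,z in [("hoodTL",(240,136),.115),("hoodTR",(324,143),.115),("hoodBL",(237,192),.115),("hoodBR",(318,200),.115),("barL",(255,206),.097),("barR",(298,211),.097),("knob",(335,179),.085),("trayTL",(374,148),.03),("trayTR",(414,147),.03),("trayBL",(378,205),.03),("trayBR",(418,203),.03),("f1a",(163,190),.015),("f1b",(201,203),.015),("f2a",(346,241),.015),("f2b",(389,231),.015),("oil",(142,165),.16),("cup",(360,117),.1),("tin",(134,202),.075),("blackTL",(360,265),.03)]:
    print(nm,onz(c,uv,z).round(3))
im=cv2.imread("pics/a_top.png")
cv2.imwrite("pics/a_c1.png",cv2.resize(im[120:250,220:460],None,fx=3.3,fy=3.3,interpolation=cv2.INTER_CUBIC))
cv2.imwrite("pics/a_c2.png",cv2.resize(im[120:250,90:230],None,fx=4,fy=4,interpolation=cv2.INTER_CUBIC))
E
```

```text
hoodTL [0.691 0.163 0.115]
hoodTR [ 0.67  -0.118  0.115]
hoodBL [0.502 0.17  0.115]
hoodBR [ 0.479 -0.099  0.115]
barL [0.458 0.11  0.097]
barR [ 0.443 -0.034  0.097]
knob [ 0.554 -0.158  0.085]
trayTL [ 0.673 -0.298  0.03 ]
trayTR [ 0.678 -0.438  0.03 ]
trayBL [ 0.473 -0.312  0.03 ]
trayBR [ 0.481 -0.45   0.03 ]
f1a [0.518 0.439 0.015]
f1b [0.474 0.304 0.015]
f2a [ 0.347 -0.203  0.015]
f2b [ 0.384 -0.352  0.015]
oil [0.581 0.476 0.16 ]
cup [ 0.764 -0.24   0.1  ]
tin [0.468 0.522 0.075]
blackTL [ 0.265 -0.249  0.03 ]
```

View pics/a_c1.png

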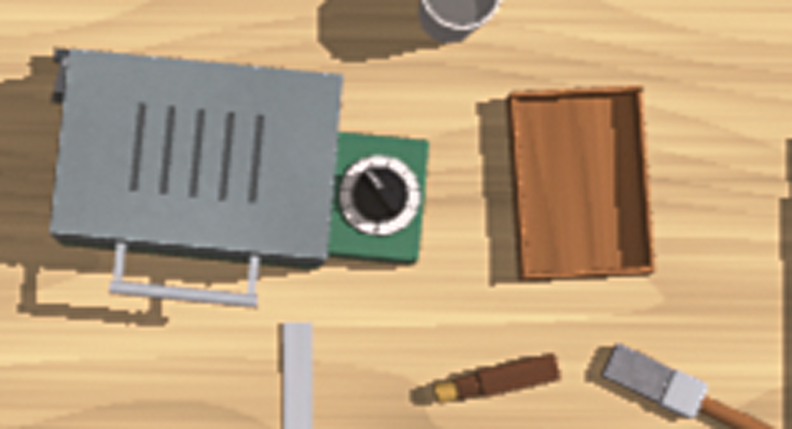

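View pics/a_c2.png

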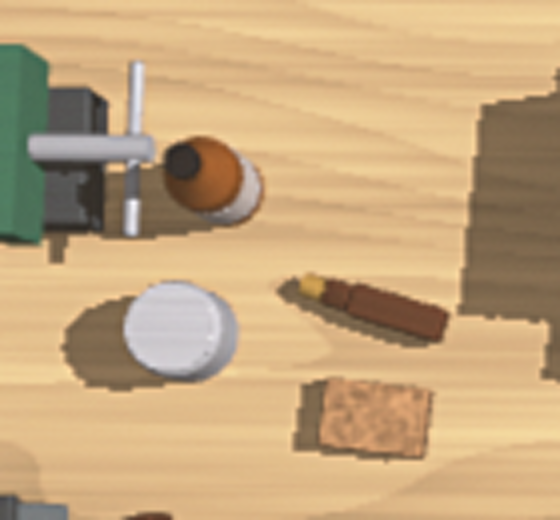

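```bash
cat >> h.py <<'E'
def Rdown(yaw):  # tool y axis at world angle yaw(deg), tool x down
    a=np.radians(yaw); x=np.array([0,0,-1.]); y=np.array([np.cos(a),np.sin(a),0]); return np.stack([x,y,np.cross(x,y)],1)
def go(p,yaw=None,R=None):
    o=observe(); R0=np.array(o["tool_rot"]); p0=np.array(o["tcp_pos"])
    Rt=Rdown(yaw) if R is None else R
    t=R0.T@(np.array(p)-p0)*100; r=cv2.Rodrigues(R0.T@Rt)[0].ravel()
    print("row",t.round(2).tolist(),r.round(3).tolist())
def st():
    o=observe(); R=o["tool_rot"]; print("t",round(o["time"],2),"tcp",np.round(o["tcp_pos"],4),"yaw",round(np.degrees(np.arctan2(R[1][1],R[0][1])),2),"xax",np.round(np.array(R)[:,0],3),"F",np.round(o["ft_force"],1),"gap",round(o["finger_gap"]*1000,1),"q6",round(o["q"][5],1))
E
python3 - <<'E'
from h import *
c=cal("wrist");o=observe();R=o["tool_rot"]
C=-c[1].T@c[2]; print("cam in tool",R.T@(C-o["tcp_pos"]), "view dir in tool",R.T@c[1][2], "img right in tool",R.T@c[1][0])
go((0.40,0.03,0.40),-5)
E
```

```text
cam in tool [-0.18178857 -0.00084113 -0.07886312] view dir in tool [ 9.52759239e-01 -1.21157088e-04  3.03726552e-01] img right in tool [-2.43213346e-05  9.99999887e-01  4.75195369e-04]
row [-20.76, -45.66, -38.33] [-1.11, -0.001, 0.001]
```

```bash
R='[-20.5,-45.5,-38.5,-1.11,0,0,100]'; python3 -m inch '[[-10,-5,-4,0,0,0,100],[-20,-10,-8,-0.18,0,0,100],[-20,-15,-12.6,-0.37,0,0,100],[-20.5,-20,-16.8,-0.55,0,0,100],[-20.5,-25,-21,-0.74,0,0,100],[-20.5,-30,-25.2,-0.92,0,0,100],[-20.5,-35,-29.4,-1.11,0,0,100],[-20.5,-40,-33.6,-1.11,0,0,100]]'
python3 - <<'E'
from h import *
st(); go((0.40,0.03,0.40),-5)
shot("top","b_top")
E
```

```text
time: 1.15
tcp_pos: [0.3448, -0.1328, 0.3923]
tool_rot: [[0.001, 0.996, -0.087], [0.001, -0.087, -0.996], [-1.0, 0.001, -0.001]]
ft_force: [1.6, -0.1, -0.3]
finger_gap: 0.0853
t 1.15 tcp [ 0.3448 -0.1328  0.3923] yaw -4.97 xax [ 0.001  0.001 -1.   ] F [ 1.6 -0.1 -0.3] gap 85.3 q6 -29.7
row [-0.75, 4.09, -16.7] [0.001, -0.001, -0.001]
```

View pics/b_top.png

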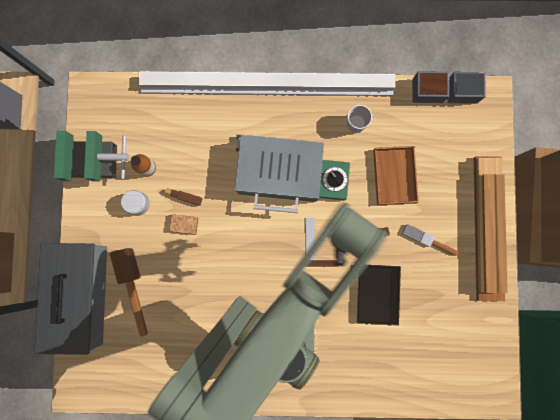

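```bash
python3 -m inch '[[-0.7,2,-6,0,0,0,100],[-0.7,4,-12,0,0,0,100],[-0.7,6,-16.7,0,0,0,100],[-0.7,7,-16.7,0,0,0,100],[-0.7,7,-16.7,0,0,0,100],[-0.7,7,-16.7,0,0,0,100],[-0.7,7,-16.7,0,0,0,40],[-0.7,7,-16.7,0,0,0,40]]' >/dev/null
python3 - <<'E'
from h import *
st(); print(cal("wrist")[1:])
shot("wrist","c_w");shot("side","c_s"); shot("top","c_t")
E
```

```text
t 2.2 tcp [0.4289 0.0351 0.4019] yaw -4.43 xax [ 0.004  0.007 -1.   ] F [ 0.3 -0.2  0.7] gap 51.7 q6 -2.7
(array([[ 0.99696471, -0.07777673,  0.00348388],
       [-0.07530615, -0.95200733,  0.29666652],
       [-0.01975707, -0.29602842, -0.95497478]]), array([-0.426908  , -0.03354069,  0.59980566]))
```

View pics/c_w.png

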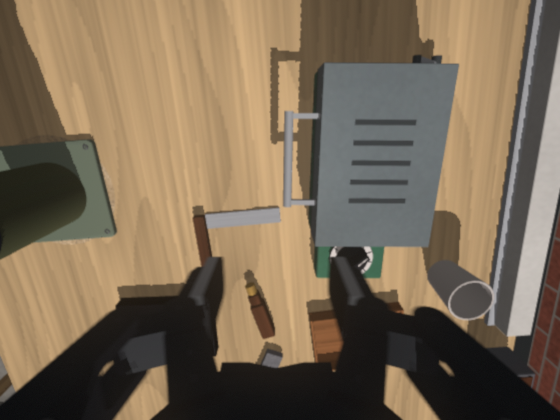

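View pics/c_s.png

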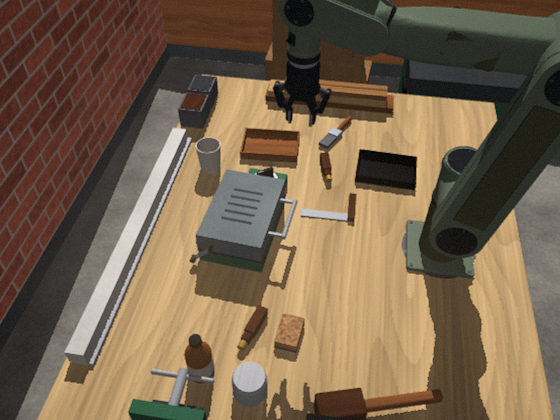

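Run:
```python
from h import *
w=cal("wrist");t=cal("top");s=cal("side"); st()
# wrist calibration at image time
R=np.array([[ 0.99696471,-0.07777673,0.00348388],[-0.07530615,-0.95200733,0.29666652],[-0.01975707,-0.29602842,-0.95497478]]);tv=np.array([-0.426908,-0.03354069,0.59980566])
wi=(w[0],R,tv)
im=cv2.imread("pics/c_w_raw.png")
cv2.imwrite("pics/c_w2.png",cv2.resize(im[40:300,250:470],None,fx=2.3,fy=2.3,interpolation=cv2.INTER_CUBIC))
for n,uv,z in [("barU",(290,112),.097),("barD",(288,206),.097),("TL",(324,66),.115),("TR",(456,66),.115),("BR",(428,246),.115),("BL",(314,246),.115)]:
    print(n,onz(wi,uv,z).round(4))
for n,uv,z in [("barL",(253.3,207.3),.097),("barR",(297.9,210.9),.097)]: print(n,onz(t,uv,z).round(4))
```

```text
t 2.35 tcp [0.429  0.0356 0.4018] yaw -4.36 xax [ 0.004  0.007 -1.   ] F [-0.6  0.7  0.1] gap 34.1 q6 -2.7
barU [0.4584 0.1149 0.097 ]
barD [ 0.4455 -0.0333  0.097 ]
TL [0.509  0.1724 0.115 ]
TR [0.6938 0.1581 0.115 ]
BR [ 0.6736 -0.1158  0.115 ]
BL [ 0.4838 -0.1007  0.115 ]
barL [0.4533 0.1157 0.097 ]
barR [ 0.4431 -0.0334  0.097 ]
```

View pics/c_w2.png

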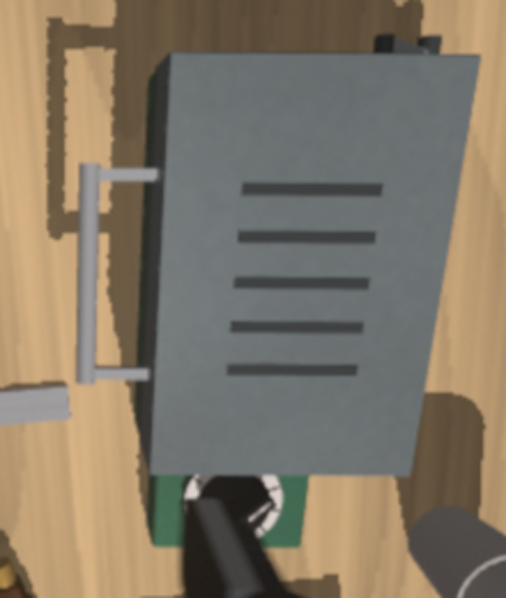

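Run:
```python
from h import *
go((0.4505,0.041,0.15),-4.6)
```

```text
row [25.19, 2.01, -0.52] [0.004, -0.007, -0.004]
```

```bash
python3 -m inch '[[5,2,-0.5,0,-0.007,-0.004,40],[10,2,-0.5,0,-0.007,-0.004,40],[15,2,-0.5,0,-0.007,-0.004,40],[20,2,-0.5,0,-0.007,-0.004,40],[24,2,-0.5,0,-0.007,-0.004,40],[25.2,2,-0.5,0,-0.007,-0.004,40],[25.2,2,-0.5,0,-0.007,-0.004,40],[25.2,2,-0.5,0,-0.007,-0.004,40]]' 30 >/dev/null
python3 - <<'E'
from h import *
st(); go((0.4505,0.041,0.078),-4.6)
shot("wrist","d_w");shot("side","d_s",(180,120,380,300),3)
E
```

```text
t 3.35 tcp [0.4523 0.0406 0.1521] yaw -4.36 xax [ 0.004 -0.    -1.   ] F [0.7 0.7 0.3] gap 34.4 q6 -1.5
row [7.41, -0.21, -0.02] [0.004, -0.0, -0.004]
```

View pics/d_w.png

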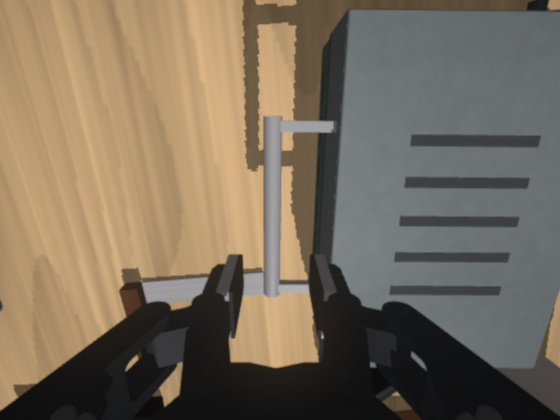

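View pics/d_s.png

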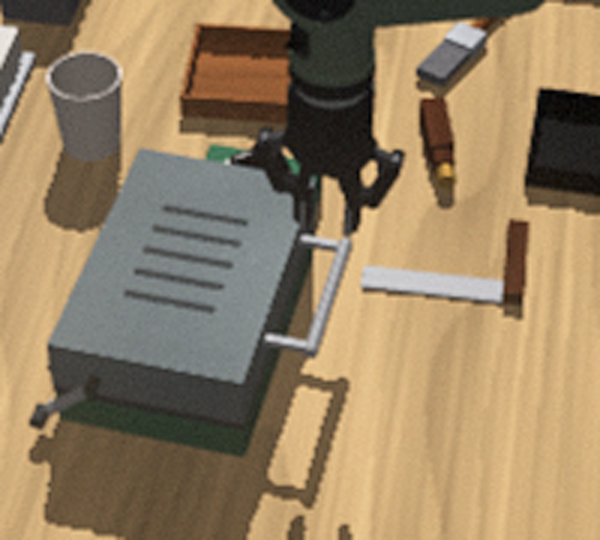

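Run:
```python
from h import *
w=cal("wrist")
for uv in [(272,118),(271,296),(272,207)]: print(onz(w,uv,.097).round(4))
print(proj(w,[(0.4505,0.041,0.097)]))
t=np.array([.237,.042])
for th in np.arange(0,1.51,.1875):
    a=np.pi-np.arctan2(.042,.237)-th; r=np.hypot(.237,.042)
    dx=r*np.cos(a)+.237; dz=r*np.sin(a)-.042
    print(round(th,3),"fwd(cm)",round(dx*100,2),"up",round(dz*100,2))
```

```text
[0.4558 0.1157 0.097 ]
[ 0.4427 -0.0358  0.097 ]
[0.4503 0.0469 0.097 ]
[[272.85026268 213.85162596]]
0.0 fwd(cm) -0.0 up 0.0
0.188 fwd(cm) 1.2 up 4.34
0.375 fwd(cm) 3.19 up 8.39
0.562 fwd(cm) 5.89 up 11.99
0.75 fwd(cm) 9.22 up 15.03
0.938 fwd(cm) 13.06 up 17.39
1.125 fwd(cm) 17.27 up 18.99
1.312 fwd(cm) 21.71 up 19.79
1.5 fwd(cm) 26.21 up 19.74
```

```bash
python3 -m inch '[[3,-0.2,0,0.004,0,-0.004,40],[5.5,-0.2,0,0.004,0,-0.004,40],[7.4,-0.2,0,0.004,0,-0.004,40],[7.4,-0.2,0,0.004,0,-0.004,40],[7.4,-0.2,0,0.004,0,-0.004,40],[7.4,-0.2,0,0.004,0,-0.004,0],[7.4,-0.2,0,0.004,0,-0.004,0],[7.4,-0.2,0,0.004,0,-0.004,0]]' 30 >/dev/null
python3 - <<'E'
from h import *
st()
shot("wrist","e_w")
E
```

```text
t 4.45 tcp [0.4507 0.0408 0.0784] yaw -4.59 xax [ 0.001  0.    -1.   ] F [-0.7  0.6 -1.1] gap 0.4 q6 -1.2
```

View pics/e_w.png

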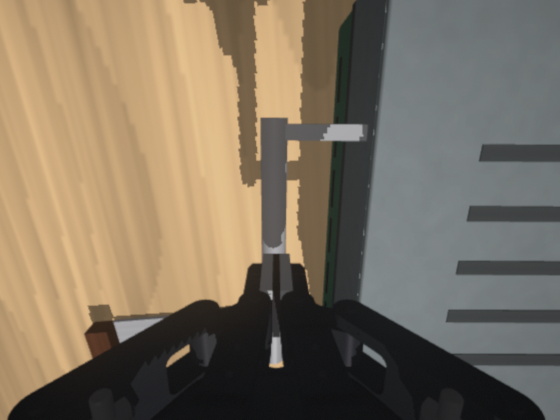

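Run:
```python
from h import *
w=cal("wrist")
for uv in [(262,119),(287,119),(274,119)]: print(onz(w,uv,.097).round(4),onz(w,uv,.06).round(4))
o=observe();print(o["finger_gap"],o["ft_force"])
s=cal("side"); shot("side","e_s",(180,120,380,300),3); shot("top","e_t",(220,120,370,250),4)
print(proj(s,[(0.4565,.1157,.097),(.4435,-.034,.097)]))
```

```text
[0.4502 0.1168 0.097 ] [0.4486 0.1163 0.06  ]
[0.463  0.1158 0.097 ] [0.4642 0.115  0.06  ]
[0.4563 0.1164 0.097 ] [0.4561 0.1157 0.06  ]
-2.473670757409061e-05 [-1.08466227  0.39791594  0.02681273]
[[282.56815269 237.78103744]
 [294.65612389 200.80815251]]
```

View pics/e_s.png

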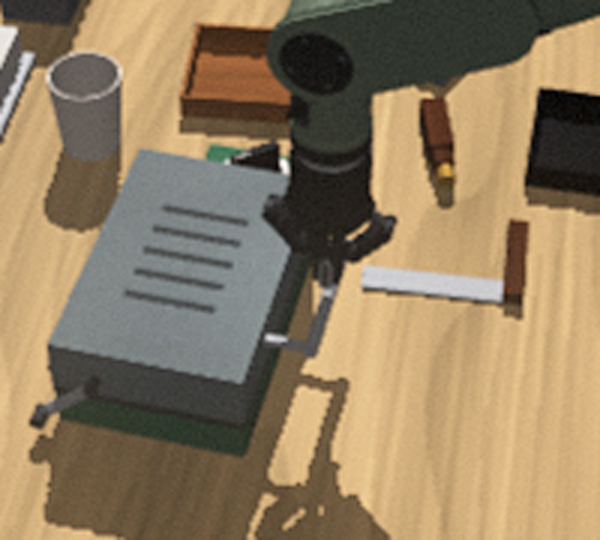

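View pics/e_t.png

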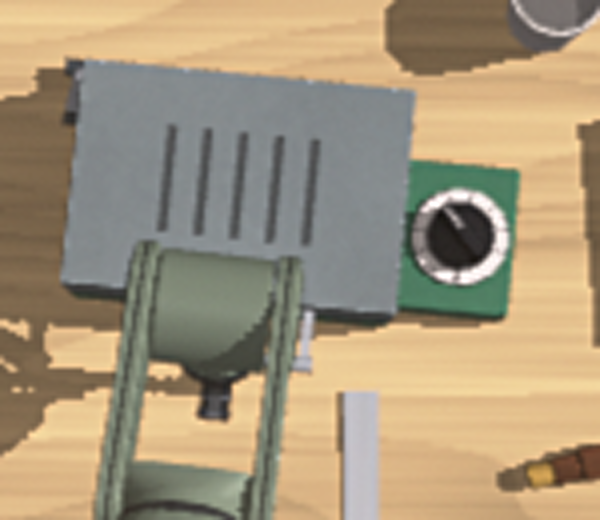

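```bash
cat >> h.py <<'E'
def tri(*rs):
    A=np.zeros((3,3));b=np.zeros(3)
    for o,d in rs:
        M=np.eye(3)-np.outer(d,d);A+=M;b+=M@o
    p=np.linalg.solve(A,b); return p.round(4),[round(float(np.linalg.norm((np.eye(3)-np.outer(d,d))@(p-o)))*1000,1) for o,d in rs]
E
python3 - <<'E'
from h import *
t=cal("top");s=cal("side");w=cal("wrist")
im=cv2.imread("pics/d_s_raw.png");cv2.imwrite("pics/z1.png",cv2.resize(im[185:255,260:320],None,fx=8,fy=8,interpolation=cv2.INTER_NEAREST))
im=cv2.imread("pics/a_top.png");cv2.imwrite("pics/z2.png",cv2.resize(im[180:225,240:315],None,fx=8,fy=8,interpolation=cv2.INTER_NEAREST))
print(tri(ray(t,(253.3,207.3)),ray(s,(285,236.7))),tri(ray(t,(297.9,210.9)),ray(s,(296,200.7))),tri(ray(w,(274,119)),ray(s,(285,237))),tri(ray(w,(274,119)),ray(t,(253.3,207.3))))
E
```

```text
(array([0.4512, 0.1153, 0.1026]), [1.5, 1.5]) (array([ 0.4411, -0.0334,  0.0989]), [1.8, 1.8]) (array([0.4529, 0.1159, 0.1014]), [3.3, 3.3]) (array([0.4556, 0.1165, 0.076 ]), [0.7, 0.7])
```

View pics/z1.png

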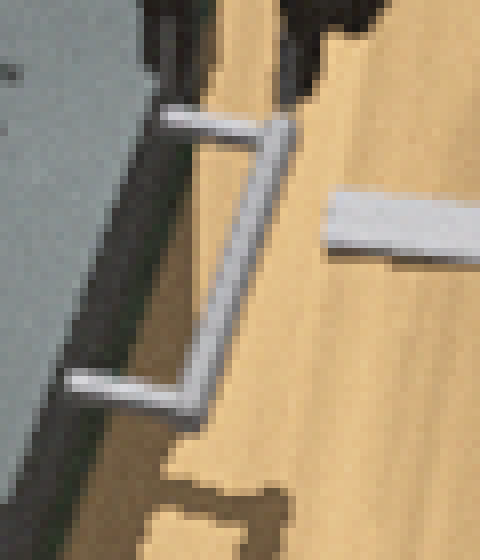

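View pics/z2.png

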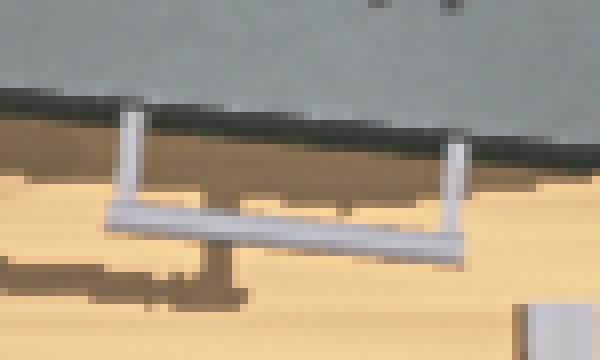

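Run:
```python
from h import *
w=cal("wrist"); o=observe()
R=o["tool_rot"];p=o["tcp_pos"]
print("tcp",proj(w,p),"grasp",proj(w,p-.019*R[:,0]), "padback", proj(w,[p+R@[0,0,-.011],p+R@[-.019,0,-.011]]))
im=cv2.imread("pics/e_w_raw.png");cv2.imwrite("pics/z3.png",cv2.resize(im[220:390,200:350],None,fx=4,fy=4,interpolation=cv2.INTER_CUBIC))
```

```text
tcp [[274.86305032 241.03435337]] grasp [[274.75399569 254.02590764]] padback [[274.83683399 225.02572409]
 [274.72300679 236.61519969]]
```

View pics/z3.png

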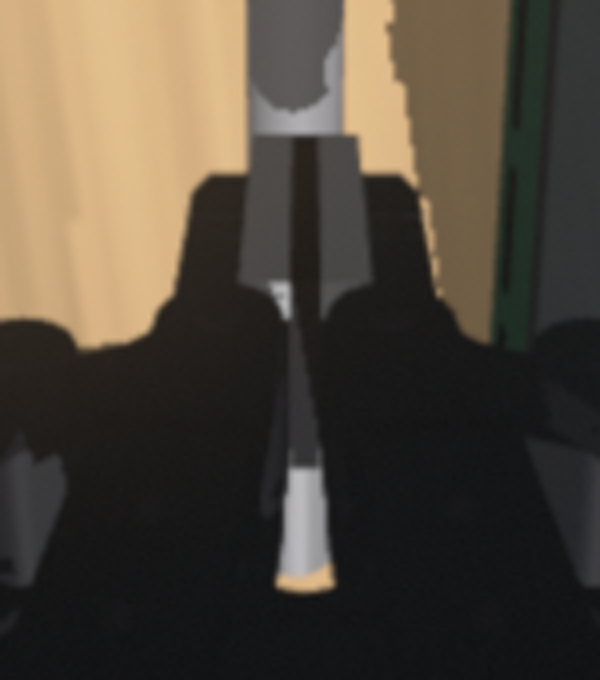

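Run:
```python
from h import *
s=cal("side");t=cal("top")
p=np.array([.4523,.0406,.1521]); R=Rdown(-4.36)
print("d: tips side",proj(s,[p+R@[0,.017,0],p+R@[0,-.017,0],p]))
print("e tcp side",proj(s,[.4507,.0408,.0784]))
im=cv2.imread("pics/e_s_raw.png");cv2.imwrite("pics/z4.png",cv2.resize(im[170:255,250:330],None,fx=7,fy=7,interpolation=cv2.INTER_CUBIC))
im=cv2.imread("pics/d_s_raw.png");cv2.imwrite("pics/z5.png",cv2.resize(im[170:255,250:330],None,fx=7,fy=7,interpolation=cv2.INTER_CUBIC))
```

```text
d: tips side [[282.53697283 204.47370753]
 [294.18644117 206.55086656]
 [288.35155728 205.5104773 ]]
e tcp side [[288.46529931 222.90930258]]
```

View pics/z4.png

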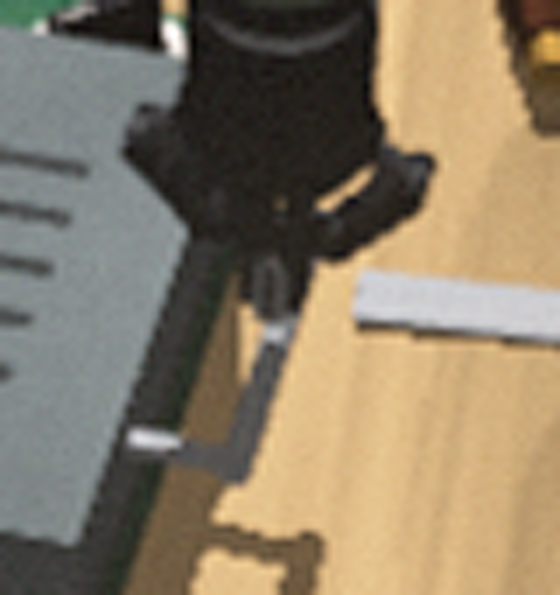

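View pics/z5.png

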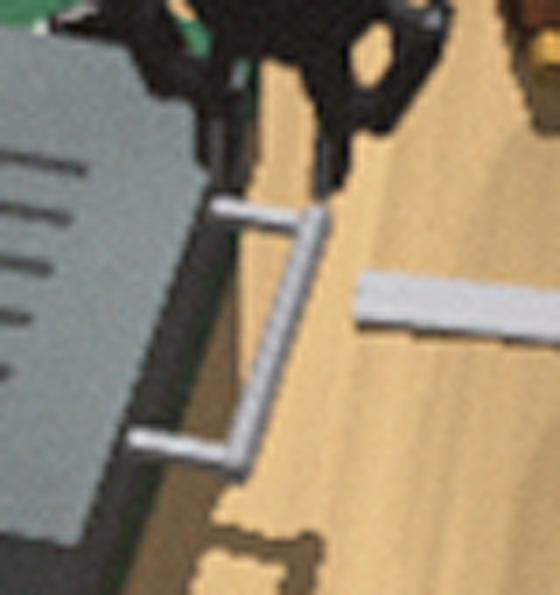

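```bash
python3 -m inch '[[-1,0,0,0,0,0,40],[-1,0,0,0,0,0,40],[-1,0,0,0,0,0,40],[0.5,0,0,0,0,0,40],[2,0,0,0,0,0,40],[2,0,0,0,0,0,40],[2,0,0,0,0,0,40],[2,0,0,0,0,0,40]]' 30 >/dev/null
python3 - <<'E'
from h import *
st()
shot("wrist","f_w");shot("side","f_s",(250,170,330,255),7)
E
```

```text
t 5.6 tcp [0.4509 0.0408 0.0584] yaw -4.59 xax [ 0.001  0.    -1.   ] F [ 0.8  0.2 -0.1] gap 34.5 q6 -1.2
```

View pics/f_w.png

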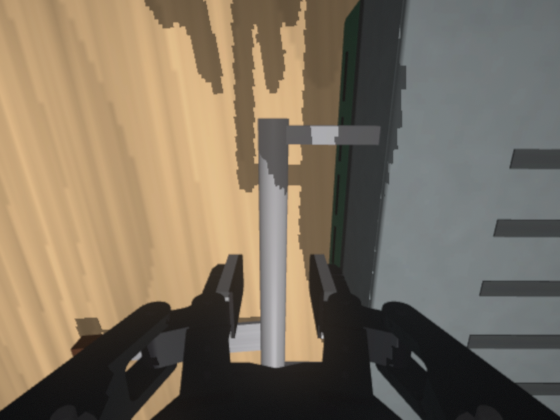

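View pics/f_s.png

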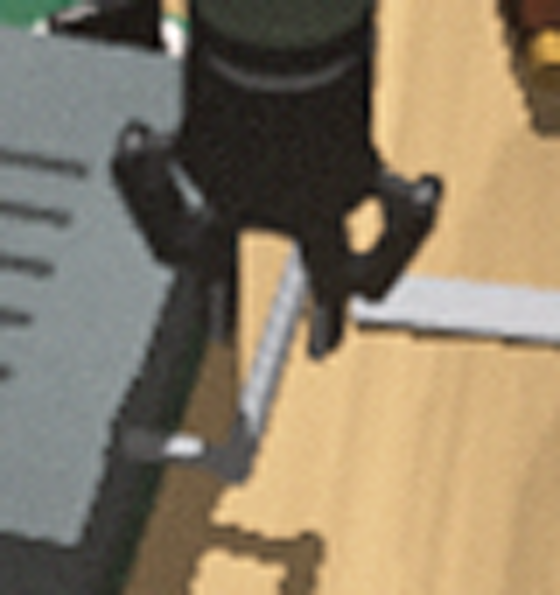

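```bash
python3 -m inch '[[0.3,0,0,0,0,0,0],[0.3,0,0,0,0,0,0],[0.3,0,0,0,0,0,0],[0.3,0,0,0,0,0,0],[0.3,0,0,0,0,0,0],[0.3,0,0,0,0,0,0],[0.3,0,0,0,0,0,0],[0.3,0,0,0,0,0,0]]' 40 >/dev/null
python3 - <<'E'
from h import *
st()
shot("wrist","g_w",(180,90,360,390),2)
E
```

```text
t 6.7 tcp [0.4492 0.0409 0.0556] yaw -4.58 xax [-0.003  0.    -1.   ] F [-5.2  0.7  6.3] gap 12.5 q6 -1.2
```

View pics/g_w.png

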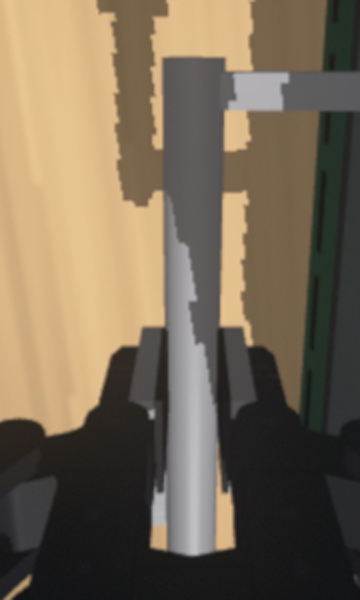

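Run:
```python
import numpy as np
for th in np.arange(1,17)*1.5/16:
    a=np.pi-np.arctan2(.042,.237)-th; r=np.hypot(.237,.042)
    print(round(th,3),[round(-(r*np.sin(a)-.042)*100,1),round((r*np.cos(a)+.237)*100,1)])
```

```text
0.094 [np.float64(-2.2), np.float64(0.5)]
0.188 [np.float64(-4.3), np.float64(1.2)]
0.281 [np.float64(-6.4), np.float64(2.1)]
0.375 [np.float64(-8.4), np.float64(3.2)]
0.469 [np.float64(-10.3), np.float64(4.5)]
0.562 [np.float64(-12.0), np.float64(5.9)]
0.656 [np.float64(-13.6), np.float64(7.5)]
0.75 [np.float64(-15.0), np.float64(9.2)]
0.844 [np.float64(-16.3), np.float64(11.1)]
0.938 [np.float64(-17.4), np.float64(13.1)]
1.031 [np.float64(-18.3), np.float64(15.1)]
1.125 [np.float64(-19.0), np.float64(17.3)]
1.219 [np.float64(-19.5), np.float64(19.5)]
1.312 [np.float64(-19.8), np.float64(21.7)]
1.406 [np.float64(-19.9), np.float64(24.0)]
1.5 [np.float64(-19.7), np.float64(26.2)]
```

```bash
python3 -m inch '[[-2.2,0.5,0,0,0,0,0],[-4.3,1.2,0,0,0,0,0],[-6.4,2.1,0,0,0,0,0],[-8.4,3.2,0,0,0,0,0],[-10.3,4.5,0,0,0,0,0],[-12.0,5.9,0,0,0,0,0],[-13.6,7.5,0,0,0,0,0],[-15.0,9.2,0,0,0,0,0]]' 40
python3 - <<'E'
from h import *
st(); 
u=np.array([np.cos(np.radians(-4.6)),np.sin(np.radians(-4.6)),0])
go(np.array([.4507,.0408,.0556])+u*.262+[0,0,.197],-4.6)
shot("side","h_s",(180,100,380,300),3)
E
```

```text
time: 7.75
tcp_pos: [0.536, 0.0335, 0.2066]
tool_rot: [[-0.016, 0.997, -0.08], [-0.0, -0.08, -0.997], [-1.0, -0.016, 0.001]]
ft_force: [-14.4, -0.7, 15.5]
finger_gap: 0.0102
t 7.75 tcp [0.536  0.0335 0.2066] yaw -4.56 xax [-0.016 -0.    -1.   ] F [-14.4  -0.7  15.5] gap 10.2 q6 -1.0
row [-4.88, 17.56, -0.02] [0.001, 0.001, 0.016]
```

View pics/h_s.png

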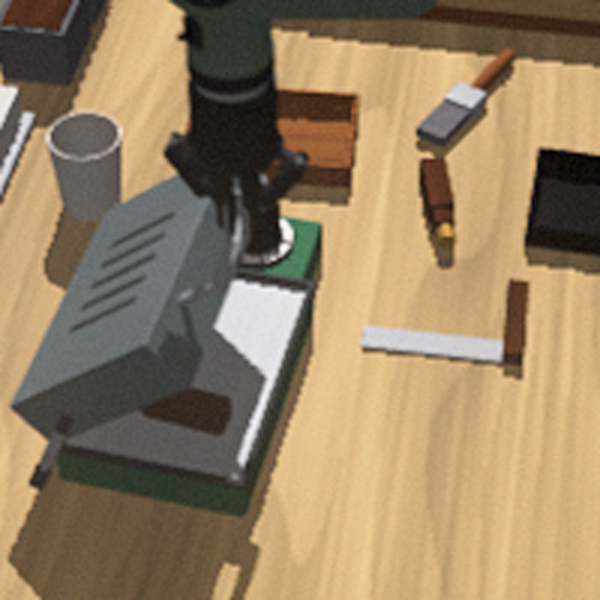

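```bash
python3 -m inch '[[-1.6,1.7,0,0,0,0,0],[-2.8,3.7,0,0,0,0,0],[-3.7,5.8,0,0,0,0,0],[-4.5,8.0,0,0,0,0,0],[-5.0,10.2,0,0,0,0,0],[-5.3,12.4,0,0,0,0,0],[-5.4,14.7,0,0,0,0,0],[-5.2,17,0,0,0,0,0]]' 40
python3 - <<'E'
from h import *
st(); 
shot("side","i_s",(180,100,380,300),3)
E
```

```text
time: 8.8
tcp_pos: [0.7108, 0.0196, 0.2604]
tool_rot: [[-0.007, 0.997, -0.08], [-0.0, -0.08, -0.997], [-1.0, -0.007, 0.001]]
ft_force: [0.8, -0.2, 0.4]
finger_gap: -0.0002
t 8.8 tcp [0.7108 0.0196 0.2604] yaw -4.58 xax [-0.007 -0.    -1.   ] F [ 0.8 -0.2  0.4] gap -0.2 q6 -0.8
```

View pics/i_s.png

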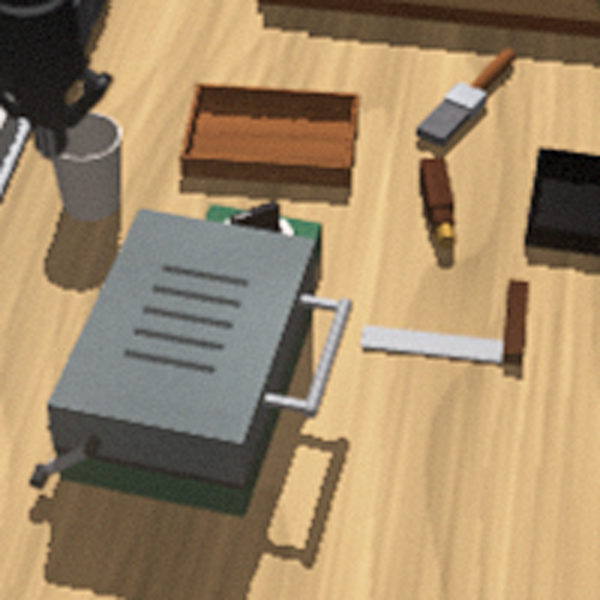

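```bash
python3 - <<'E'
from h import *
go((0.4505,0.041,.14),-4.6)
E
python3 -m inch '[[0,-5,0,0,0,0,0],[0,-10,0,0,0,0,20],[0,-16,0,0,0,0,40],[0,-22,0,0,0,0,40],[4,-26,0,0,0,0.007,40],[9,-26,0,0,0,0.007,40],[11,-26,0,0,0,0.007,40],[11,-26,0,0,0,0.007,40]]' 80
python3 - <<'E'
from h import *
st(); go((0.4505,0.041,.044),-4.6)
E
```

```text
row [12.06, -26.23, -0.1] [-0.0, 0.001, 0.006]
time: 9.85
tcp_pos: [0.4505, 0.0401, 0.1488]
tool_rot: [[-0.004, 0.997, -0.08], [-0.001, -0.08, -0.997], [-1.0, -0.004, 0.001]]
ft_force: [0.2, 0.5, 0.8]
finger_gap: 0.0342
t 9.85 tcp [0.4505 0.0401 0.1488] yaw -4.6 xax [-0.004 -0.001 -1.   ] F [0.2 0.5 0.8] gap 34.2 q6 -1.2
row [10.48, 0.04, -0.1] [-0.0, 0.001, 0.004]
```

```bash
python3 -m inch '[[4,0,0,0,0,0.004,40],[8,0,0,0,0,0.004,40],[10.4,0,0,0,0,0.004,40],[10.6,0,0,0,0,0.004,40],[10.6,0,0,0,0,0.004,0],[10.6,0,0,0,0,0.004,0],[10.6,0,0,0,0,0.004,0],[10.6,0,0,0,0,0.004,0]]' 80 >/dev/null
python3 - <<'E'
from h import *
st()
shot("wrist","j_w",(180,90,360,390),2)
E
```

```text
t 10.85 tcp [0.4491 0.0401 0.0444] yaw -4.6 xax [-0.002 -0.001 -1.   ] F [-5.3 -1.   4.5] gap 11.2 q6 -1.2
```

View pics/j_w.png

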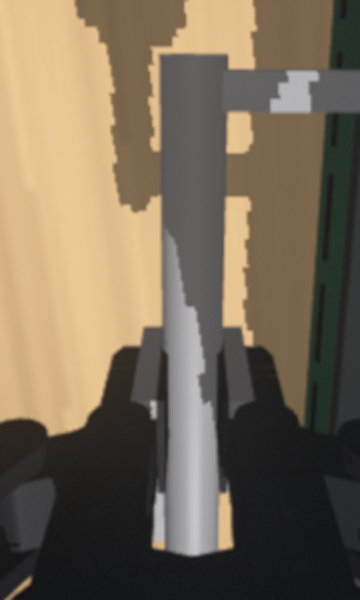

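Run:
```python
from h import *
shot("side","k_s",(250,170,330,255),7)
w=cal("wrist")
print(proj(w,[(.4505,.041,.097),(.4505,.041,.104)]))
im=cv2.imread("pics/j_w_raw.png")
```

```text
[[277.05986086 283.21198773]
 [277.08025375 291.35629761]]
```

View pics/k_s.png

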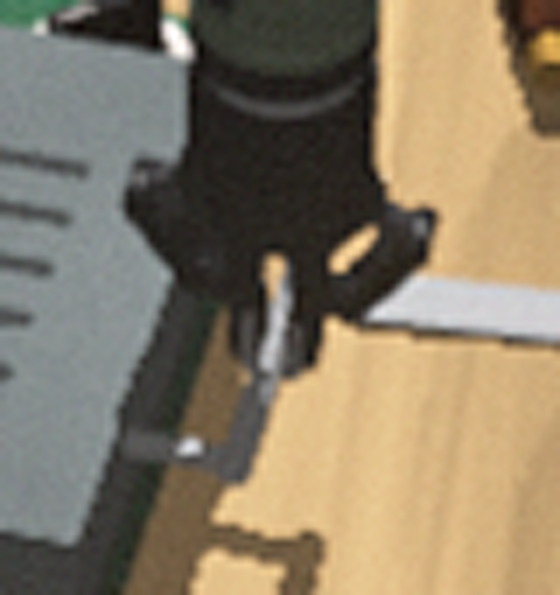

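```bash
python3 -m inch '[[-1.1,0.2,0,0,0,0,0],[-2.2,0.5,0,0,0,0,0],[-3.3,0.8,0,0,0,0,0],[-4.3,1.1,0,0,0,0,0],[-5.4,1.5,0,0,0,0,0],[-6.5,2.0,0,0,0,0,0],[-6.5,2.0,0,0,0,0,0],[-6.5,2.0,0,0,0,0,0]]' 80|tail -3
python3 - <<'E'
from h import *
st(); 
shot("side","l_s",(250,150,330,235),7)
E
```

```text
tool_rot: [[-0.002, 0.997, -0.08], [-0.001, -0.08, -0.997], [-1.0, -0.001, 0.002]]
ft_force: [0.6, -1.8, -4.5]
finger_gap: 0.0114
t 11.95 tcp [0.4694 0.0384 0.1092] yaw -4.59 xax [-0.002 -0.001 -1.   ] F [ 0.6 -1.8 -4.5] gap 11.4 q6 -1.2
```

View pics/l_s.png

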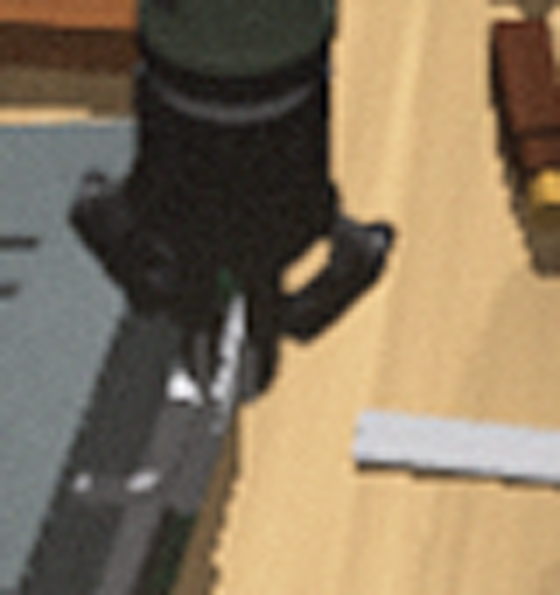

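```bash
python3 -m inch '[[-1.1,0.5,0,0,0,0,0],[-2.1,1.0,0,0,0,0,0],[-3.1,1.6,0,0,0,0,0],[-4.0,2.2,0,0,0,0,0],[-4.9,2.9,0,0,0,0,0],[-5.8,3.6,0,0,0,0,0],[-5.8,3.6,0,0,0,0,0],[-5.8,3.6,0,0,0,0,0]]' 80|tail -2
python3 - <<'E'
from h import *
st(); 
shot("side","l2_s",(250,140,330,225),7)
E
```

```text
ft_force: [6.5, -1.5, -10.8]
finger_gap: 0.0112
t 13.0 tcp [0.5065 0.0352 0.1665] yaw -4.61 xax [ 0.    -0.002 -1.   ] F [  6.5  -1.5 -10.8] gap 11.2 q6 -1.1
```

View pics/l2_s.png

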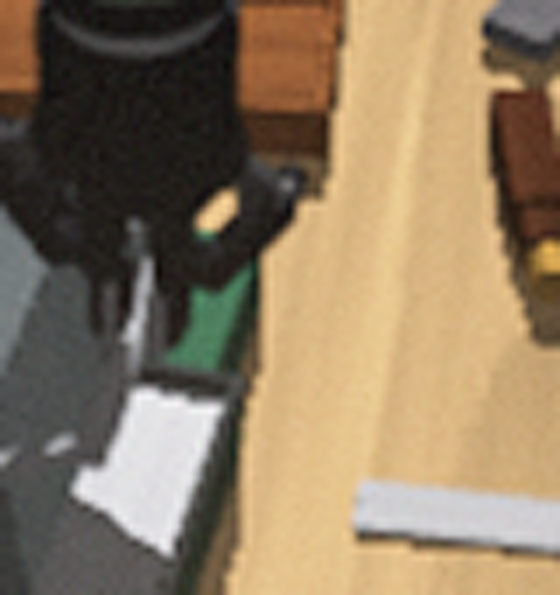

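```bash
python3 -m inch '[[-0.7,0.9,0,0,0,0,0],[-1.4,1.7,0,0,0,0,0],[-2.1,2.5,0,0,0,0,0],[-2.8,3.4,0,0,0,0,0],[-3.5,4.4,0,0,0,0,0],[-4.1,5.3,0,0,0,0,0],[-4.1,5.3,0,0,0,0,0],[-4.1,5.3,0,0,0,0,0]]' 80|tail -2
python3 - <<'E'
from h import *
st(); 
shot("side","l3_s",(230,120,310,205),7)
E
```

```text
ft_force: [-10.9, -3.2, 9.7]
finger_gap: 0.0105
t 14.05 tcp [0.5565 0.0309 0.2106] yaw -4.59 xax [-0.006 -0.003 -1.   ] F [-10.9  -3.2   9.7] gap 10.5 q6 -1.0
```

View pics/l3_s.png

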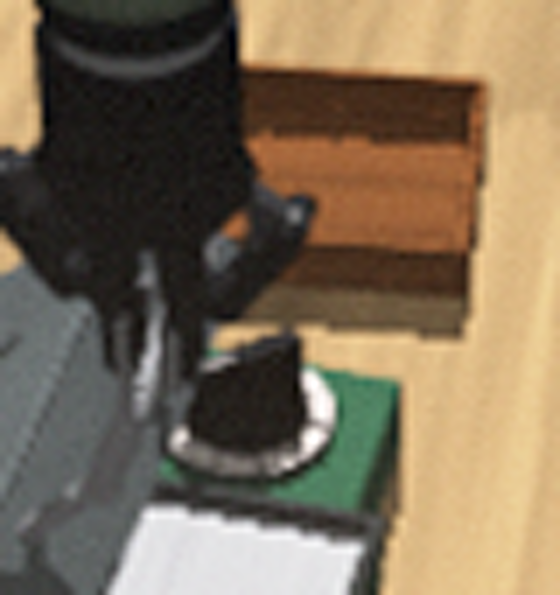

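```bash
python3 -m inch '[[-1.1,0.9,0,0,0,0,0],[-1.7,2.0,0,0,0,0,0],[-2.3,3.1,0,0,0,0,0],[-2.7,4.2,0,0,0,0,0],[-3.1,5.3,0,0,0,0,0],[-3.4,6.4,0,0,0,0,0],[-3.4,6.4,0,0,0,0,0],[-3.4,6.4,0,0,0,0,0]]' 80|tail -2
python3 - <<'E'
from h import *
st(); 
shot("side","l4_s",(200,80,360,240),4)
E
```

```text
ft_force: [6.4, -2.9, -17.9]
finger_gap: 0.0105
t 15.1 tcp [0.6215 0.0252 0.2422] yaw -4.64 xax [-0.006 -0.003 -1.   ] F [  6.4  -2.9 -17.9] gap 10.5 q6 -0.9
```

View pics/l4_s.png

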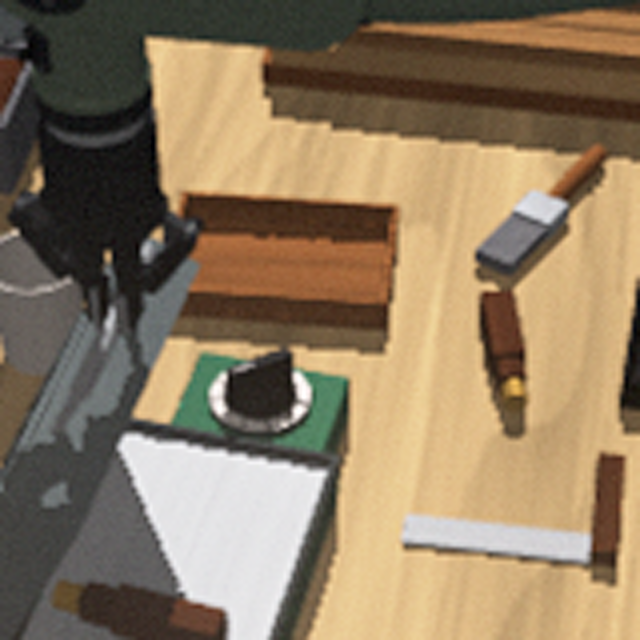

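```bash
python3 -m inch '[[0.1,1.1,0,0,0,0,0],[0,2.3,0,0,0,0,0],[-0.2,3.4,0,0,0,0,0],[-0.3,4.5,0,0,0,0,0],[-0.4,5.6,0,0,0,0,0],[-0.4,6.8,0,0,0,0,0],[-0.4,6.8,0,0,0,0,0],[-0.4,6.8,0,0,0,0,0]]' 80|tail -2
python3 - <<'E'
from h import *
st(); 
shot("side","l5_s",(160,60,320,220),4)
E
```

```text
ft_force: [-1.5, -3.0, 8.9]
finger_gap: 0.0103
t 16.15 tcp [0.6924 0.0188 0.252 ] yaw -4.73 xax [ 0.003 -0.005 -1.   ] F [-1.5 -3.   8.9] gap 10.3 q6 -0.7
```

View pics/l5_s.png

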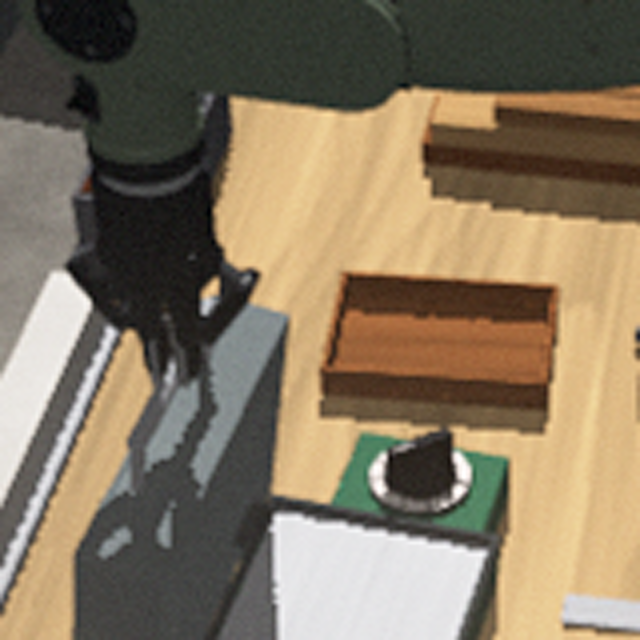

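```bash
python3 -m inch '[[-0.1,0.8,0,0,0,0,0],[-0.1,1.6,0,0,0,0,0],[-0.1,1.6,0,0,0,0,0],[-0.1,1.6,0,0,0,0,55],[-0.1,1.6,0,0,0,0,55],[-0.1,1.6,0,0,0,0,55],[-3,1.6,0,0,0,0,55],[-6,1.6,0,0,0,0,55]]' 40|tail -2
python3 - <<'E'
from h import *
st(); 
shot("side","m_s",(160,60,320,220),4)
E
```

```text
ft_force: [-0.2, -0.1, 0.1]
finger_gap: 0.047
t 17.2 tcp [0.7077 0.0179 0.313 ] yaw -4.73 xax [ 0.003 -0.005 -1.   ] F [-0.2 -0.1  0.1] gap 47.0 q6 -0.7
```

View pics/m_s.png

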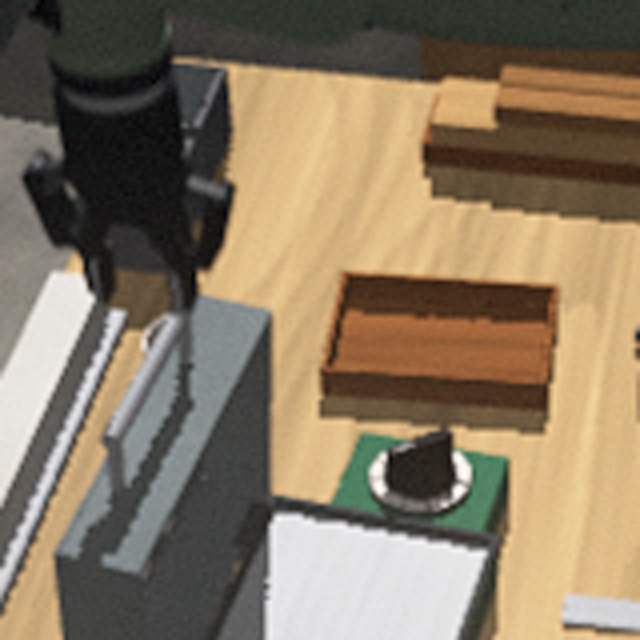

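```bash
python3 -m inch '[[-3,0,0,0,0,0,55],[-7,0,0,0,0,0,55],[-9,-4,0,0,0,0,100],[-9,-10,0,0,0,0,100],[-9,-16,0,0,0,0,100],[-9,-22,0,0,0,0,100],[-9,-26,0,0,0,0,100],[-9,-26,0,0,0,0,100]]' |tail -2
python3 - <<'E'
from h import *
st(); w=cal("wrist"); np.save("n_w.npy",np.hstack([w[1],w[2][:,None]]))
shot("wrist","n_w")
shot("top","n_t",(220,60,440,260),3)
E
```

```text
ft_force: [0.3, 0.4, -0.0]
finger_gap: 0.0855
t 18.25 tcp [0.4477 0.0401 0.4075] yaw -4.7 xax [ 0.016 -0.006 -1.   ] F [ 0.3  0.4 -0. ] gap 85.5 q6 -1.1
```

View pics/n_w.png

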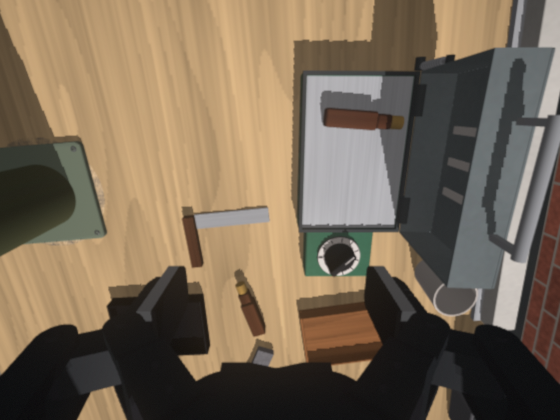

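View pics/n_t.png

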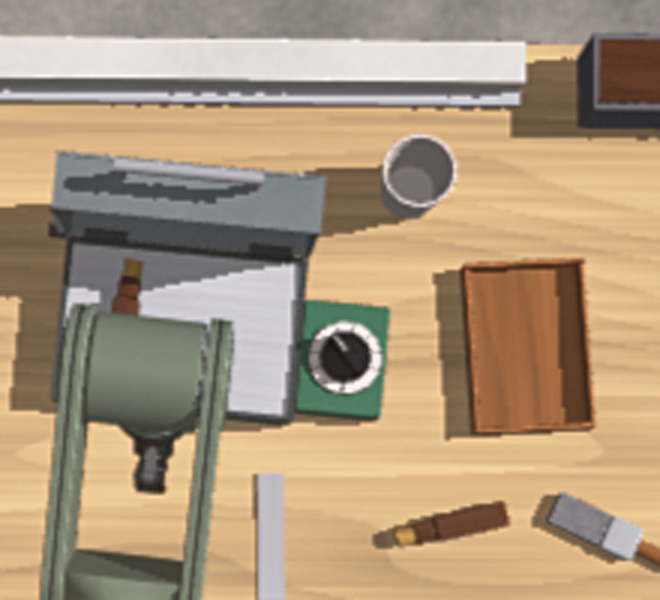

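Run:
```python
from h import *
M=np.load("n_w.npy"); w=(cal("wrist")[0],M[:,:3],M[:,3]); t=cal("top")
im=cv2.imread("pics/n_w_raw.png")
for n,uv,z in [("rimA",(303,72),.053),("rimB",(413,72),.053),("rimC",(299,228),.053),("rimD",(402,230),.053),("butt",(325,118),.06),("ferr",(403,122),.06)]: print(n,onz(w,uv,z).round(4))
hsv=cv2.cvtColor(im,cv2.COLOR_BGR2HSV)
m=cv2.inRange(hsv,(0,90,30),(14,255,160)); 
def comps(m,z,w,amin=150):
    n,l,s,c=cv2.connectedComponentsWithStats(m)
    for i in range(1,n):
        if s[i,4]>amin:
            pts=np.argwhere(l==i)[:,::-1].astype(np.float32); r=cv2.minAreaRect(pts)
            print(s[i],c[i].round(1),"rect",np.round(r[0],1),np.round(r[1],1),round(r[2],1), onz(w,r[0],z).round(4))
comps(m,.06,w)
im=cv2.imread("pics/a_top.png");hsv=cv2.cvtColor(im,cv2.COLOR_BGR2HSV)
m=cv2.inRange(hsv,(0,90,30),(14,255,160)); m[:, :150]=0; m[260:]=0
print("top"); comps(m,.015,t,80)
```

```text
rimA [0.5092 0.1749 0.053 ]
rimB [0.6868 0.1605 0.053 ]
rimC [ 0.4869 -0.0932  0.053 ]
rimD [ 0.6813 -0.1146  0.053 ]
butt [0.541  0.1012 0.06  ]
ferr [0.6713 0.084  0.06  ]
[ 325  109   67   20 1078] [356.7 119.1] rect [358.1 119.1] [66.  17.5] 4.1 [0.5961 0.0949 0.06  ]
[545 185  15  52 543] [553.5 212.6] rect [555.1 210.2] [13.5 50.6] 11.3 [ 0.9602 -0.0973  0.06  ]
[182 216  21  51 584] [192.3 241.2] rect [192.3 241.1] [52.2 11.6] 78.7 [ 0.2859 -0.0989  0.06  ]
[535 235  21  49 573] [544.9 258.8] rect [545.  259.2] [12.9 47.1] 11.3 [ 0.9606 -0.198   0.06  ]
[545 267  15  49 506] [553.4 292.5] rect [554.6 291. ] [13.7 47.1] 12.3 [ 0.9941 -0.2728  0.06  ]
[527 281  19  46 493] [535.6 302.9] rect [535.6 303.5] [12.4 43.9] 11.3 [ 0.9605 -0.2992  0.06  ]
[239 290  26  46 618] [252.  314.2] rect [251.7 313.4] [45.8 15.1] 66.8 [ 0.3792 -0.2679  0.06  ]
[ 300  302   83   65 4184] [339.3 334.2] rect [341.3 334.5] [59.9 79. ] 82.9 [ 0.5608 -0.3379  0.06  ]
[536 312  19  46 529] [544.8 334.2] rect [544.5 334.6] [13.6 43.8] 13.4 [ 0.9938 -0.38    0.06  ]
[522 322  14  31 276] [528.6 336.5] re
[... 432 characters left out ...]
79 -0.6532  0.015 ]
[516 161  40  56 530] [533.3 194. ] rect [534.7 187.3] [33.7 60.6] 15.5 [ 0.5429 -0.8606  0.015 ]
[494 175   4  77 184] [495.6 211.7] rect [495.7 213. ] [76.   2.7] 88.9 [ 0.4513 -0.7227  0.015 ]
[170 190  32  15 251] [186.5 196.9] rect [186.  196.5] [31.3  8.5] 18.4 [0.4957 0.3574 0.015 ]
[539 192  21  16 102] [549.  198.4] rect [550.3 198.9] [13.9 20. ] 73.3 [ 0.5031 -0.9137  0.015 ]
[521 216  39  27 236] [542.5 230.2] rect [540.3 229.7] [25.3 37.8] 82.9 [ 0.3951 -0.8755  0.015 ]
[358 227  32  14 247] [373.7 233.9] rect [373.3 234.1] [ 8.3 30.7] 77.0 [ 0.3727 -0.2975  0.015 ]
[518 241  42  19 242] [536.5 251.3] rect [538.5 250. ] [18. 41.] 90.0 [ 0.3249 -0.8672  0.015 ]
```

Run:
```python
from h import *
go((0.599,0.0935,0.15),82.5)
```

```text
row [25.87, 14.01, -6.72] [-1.522, 0.016, -0.009]
```

```bash
python3 -m inch '[[2,2,-1,-0.17,0.002,-0.001,80],[5,4,-2,-0.35,0.004,-0.002,80],[8,6,-3,-0.52,0.006,-0.003,80],[11,8,-4,-0.7,0.008,-0.005,80],[14,10,-5,-0.88,0.01,-0.006,80],[17,12,-6,-1.05,0.012,-0.007,80],[20,14,-6.7,-1.23,0.014,-0.008,80],[23,14,-6.7,-1.4,0.016,-0.009,80]]' |tail -2
python3 - <<'E'
from h import *
st(); go((0.599,0.0935,0.09),82.5)
shot("wrist","o_w")
E
```

```text
ft_force: [-0.9, -0.6, 0.0]
finger_gap: 0.0682
t 19.35 tcp [0.6006 0.0937 0.1761] yaw 75.82 xax [-0.001  0.001 -1.   ] F [-0.9 -0.6  0. ] gap 68.2 q6 -75.2
row [8.61, -0.07, -0.15] [-0.117, -0.001, -0.001]
```

View pics/o_w.png

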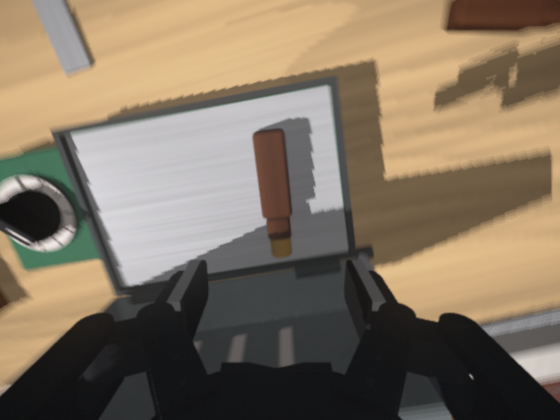

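Run:
```python
from h import *
w=cal("wrist")
a=onz(w,(269,130),.06);b=onz(w,(281,255),.06);print(a,b,np.linalg.norm(b-a),(a+b)/2,np.degrees(np.arctan2(b[1]-a[1],b[0]-a[0])))
```

```text
[0.53437399 0.10355124 0.06      ] [0.66061926 0.08413223 0.06      ] 0.12773005355834452 [0.59749662 0.09384173 0.06      ] -8.744681349075423
```

```bash
python3 - <<'E'
from h import *
go((0.594,0.0945,0.045),81.5)
E
python3 -m inch '[[4,0,-0.5,-0.1,0,0,80],[8,0,-0.6,-0.1,0,0,80],[11,0,-0.6,-0.1,0,0,80],[13,0,-0.6,-0.1,0,0,80],[13.2,0,-0.6,-0.1,0,0,80],[13.2,0,-0.6,-0.1,0,0,80],[13.2,0,-0.6,-0.1,0,0,80],[13.2,0,-0.6,-0.1,0,0,80]]' |tail -2
python3 - <<'E'
from h import *
st(); go((0.594,0.0945,0.045),81.5)
shot("wrist","p_w");shot("side","p_s",(180,150,340,280),4.5)
E
```

```text
row [12.59, 0.06, -0.16] [-0.096, -0.01, 0.001]
ft_force: [0.7, 0.1, -0.1]
finger_gap: 0.0682
t 20.4 tcp [0.5906 0.095  0.0403] yaw 81.72 xax [-0.008  0.001 -1.   ] F [ 0.7  0.1 -0.1] gap 68.2 q6 -80.9
row [-0.47, -0.0, 0.34] [0.004, -0.008, 0.0]
```

View pics/p_w.png

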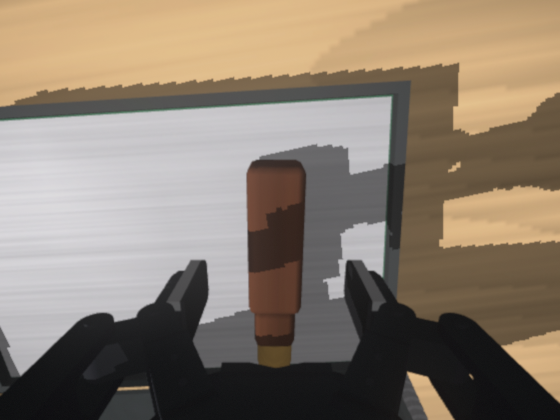

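View pics/p_s.png

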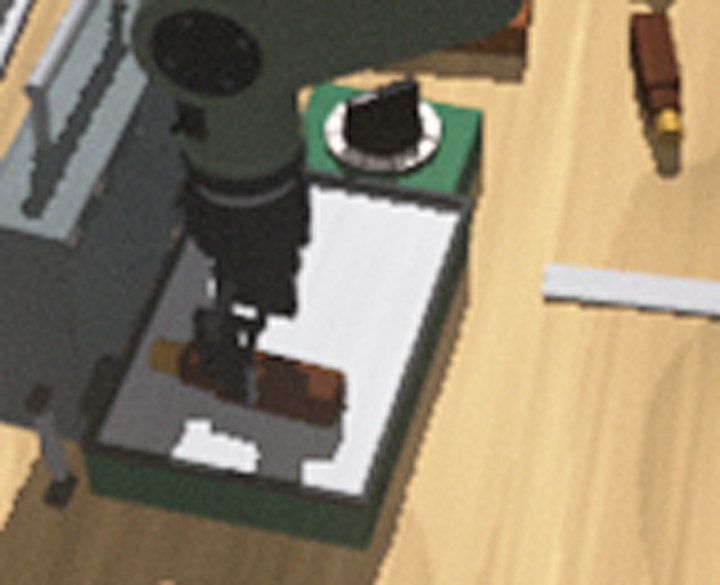

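```bash
python3 -m inch '[[0.4,0,0.1,0,-0.008,0,80],[0.8,0,0.1,0,-0.008,0,80],[1.2,0,0.1,0,-0.008,0,80],[1.2,0,0.1,0,-0.008,0,80],[1.2,0,0.1,0,-0.008,0,0],[1.2,0,0.1,0,-0.008,0,0],[1.2,0,0.1,0,-0.008,0,0],[1.2,0,0.1,0,-0.008,0,0]]' 50|tail -2
python3 - <<'E'
from h import *
st(); 
shot("wrist","q_w");shot("side","q_s",(180,150,340,280),4.5)
E
```

```text
ft_force: [0.4, 0.7, 2.2]
finger_gap: 0.0281
t 21.5 tcp [0.5915 0.0949 0.0283] yaw 81.72 xax [ 0. -0. -1.] F [0.4 0.7 2.2] gap 28.1 q6 -80.9
```

View pics/q_w.png

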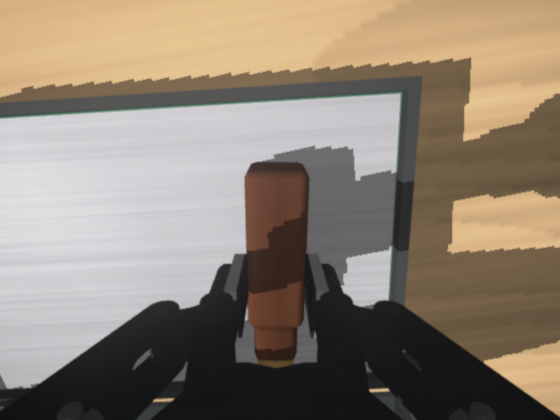

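View pics/q_s.png

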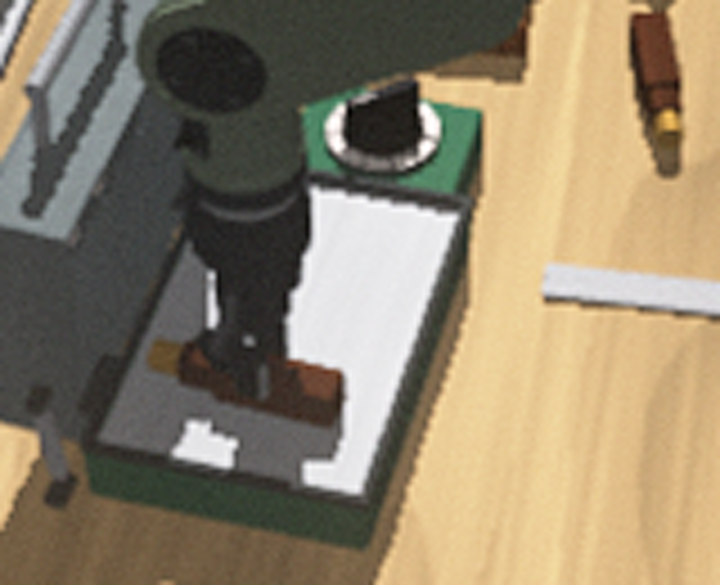

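```bash
python3 - <<'E'
from h import *
go((0.576,-0.3745,0.16),93)
E
python3 -m inch '[[-2,0,0,0,0,0,0],[-5,0,0,0,0,0,0],[-9,0,0,0,0,0,0],[-12,0,0,0,0,0,0],[-14,-3,0,-0.02,0,0,0],[-14,-8,0,-0.05,0,0,0],[-14,-13,0,-0.08,0,0,0],[-14,-18,0,-0.11,0,0,0]]' |tail -2;python3 - <<'E'
from h import *
st();go((0.576,-0.3745,0.16),93)
E
```

```text
row [-13.17, -46.67, 5.23] [-0.197, 0.0, 0.0]
ft_force: [1.1, 0.6, -1.3]
finger_gap: 0.0283
t 22.6 tcp [ 0.5652 -0.0846  0.1695] yaw 88.11 xax [ 0.001 -0.    -1.   ] F [ 1.1  0.6 -1.3] gap 28.3 q6 -105.3
row [0.97, -28.94, 2.04] [-0.085, 0.001, 0.0]
```

```bash
python3 -m inch '[[0,-5,0.4,-0.02,0,0,0],[0,-10,0.8,-0.04,0,0,0],[0,-15,1.2,-0.06,0,0,0],[0,-20,1.6,-0.08,0,0,0],[0,-25,2,-0.085,0,0,0],[0,-29,2,-0.085,0,0,0],[1,-29,2,-0.085,0,0,0],[1,-29,2,-0.085,0,0,0]]' |tail -2;python3 - <<'E'
from h import *
st();go((0.576,-0.3745,-0.011),93); shot("wrist","r_w"); shot("side","r_s",(200,80,360,240),4)
E
```

```text
ft_force: [0.4, 0.8, -0.7]
finger_gap: 0.0284
t 23.6 tcp [ 0.5747 -0.3738  0.1584] yaw 92.97 xax [-0.001  0.002 -1.   ] F [ 0.4  0.8 -0.7] gap 28.4 q6 -133.3
row [16.94, -0.12, 0.14] [-0.001, -0.001, -0.002]
```

View pics/r_w.png

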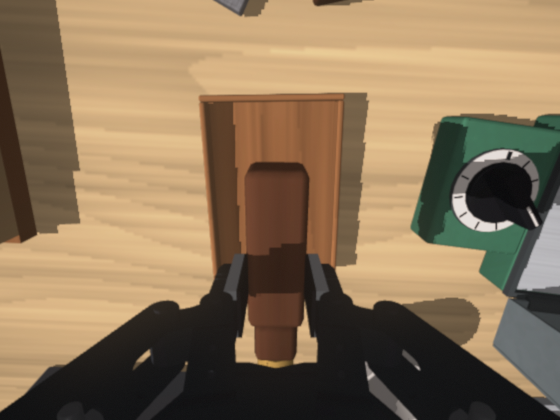

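View pics/r_s.png

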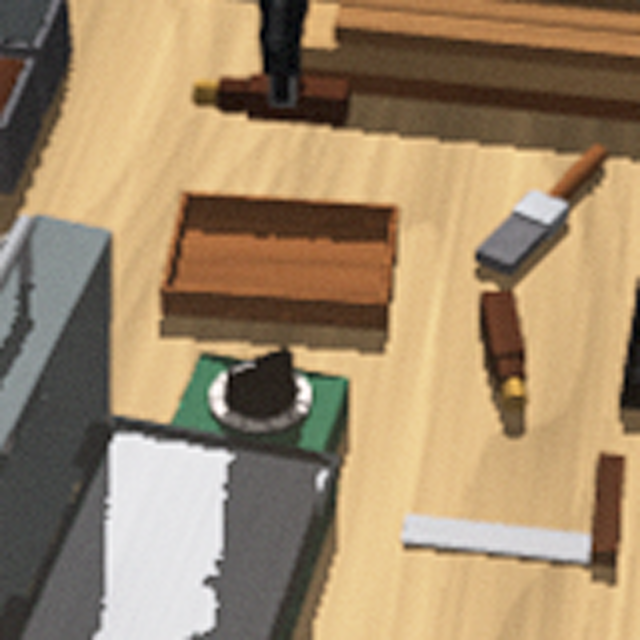

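```bash
python3 - <<'E'
from h import *
w=cal("wrist"); print(onz(w,(203,97),.03),onz(w,(343,95),.03))
E
python3 -m inch '[[4,0,0.1,0,0,0,0],[8,0,0.1,0,0,0,0],[12,0,0.1,0,0,0,0],[14.5,0,0.1,0,0,0,0],[16,0,0.1,0,0,0,0],[16.7,0,0.1,0,0,0,0],[16.7,0,0.1,0,0,0,0],[16.7,0,0.1,0,0,0,0]]' |tail -2;python3 - <<'E'
from h import *
st()
E
```

```text
[ 0.48835447 -0.44656032  0.03      ] [ 0.47950542 -0.31321263  0.03      ]
ft_force: [-0.3, -0.4, -0.2]
finger_gap: 0.0284
t 24.7 tcp [ 0.5777 -0.374  -0.0058] yaw 93.06 xax [ 0.003 -0.001 -1.   ] F [-0.3 -0.4 -0.2] gap 28.4 q6 -133.2
```

```bash
python3 -m inch '[[0.3,0,0,0,0,0,0],[0.5,0,0,0,0,0,0],[0.5,0,0,0,0,0,0],[0.5,0,0,0,0,0,55],[0.5,0,0,0,0,0,55],[0.5,0,0,0,0,0,55],[-2,0,0,0,0,0,55],[-6,0,0,0,0,0,55]]' |tail -2;python3 - <<'E'
from h import *
st(); shot("wrist","s_w"); 
E
```

```text
ft_force: [0.6, -1.3, 0.5]
finger_gap: 0.0468
t 25.7 tcp [ 0.576  -0.3727  0.0525] yaw 93.06 xax [-0.001  0.002 -1.   ] F [ 0.6 -1.3  0.5] gap 46.8 q6 -133.2
```

View pics/s_w.png

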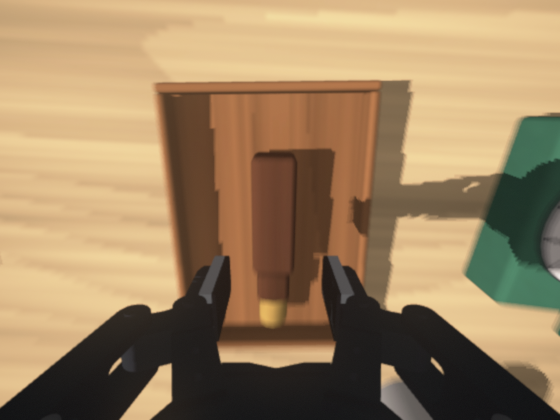

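Run:
```python
from h import *
t=cal("top")
for n,a,b in [("f2",(350.9,239.7),(389,230.9)),("f1",(165,190.7),(201.7,200))]:
    A=onz(t,a,.015);B=onz(t,b,.015); print(n,"ferr",A.round(3),"butt",B.round(3),np.linalg.norm(A-B).round(3),"mid",((A+B)/2).round(4),"dir",np.degrees(np.arctan2(A[1]-B[1],A[0]-B[0])).round(1))
go((0.40,-0.27,.25),75)
```

```text
f2 ferr [ 0.352 -0.22   0.015] butt [ 0.384 -0.352  0.015] 0.136 mid [ 0.3682 -0.286   0.015 ] dir 103.7
f1 ferr [0.515 0.432 0.015] butt [0.484 0.302 0.015] 0.133 mid [0.4997 0.3669 0.015 ] dir 76.5
row [-19.13, 11.44, -17.28] [0.315, 0.01, 0.005]
```

```bash
python3 - <<'E'
from h import *
go((0.368,-0.286,.16),13.7)
E
python3 -m inch '[[-5,0,0,0,0,0,55],[-10,1,-2,0.17,0,0,80],[-12,2,-5,0.35,0,0,80],[-12,3,-9,0.52,0,0,80],[-12,4,-13,0.7,0,0,80],[-12,6,-17,0.87,0,0,80],[-12,7.5,-20,1.05,0,0,80],[-12,8,-21,1.22,0,0,80]]' |tail -2;python3 - <<'E'
from h import *
st();go((0.368,-0.286,.10),13.7); w=cal("wrist"); np.save("w.npy",np.hstack([w[1],w[2][:,None]]));shot("wrist","t_w"); 
E
```

```text
row [-10.15, 10.08, -20.64] [1.385, 0.012, -0.0]
ft_force: [0.4, -0.0, 1.0]
finger_gap: 0.0684
t 26.75 tcp [ 0.3637 -0.3059  0.1785] yaw 22.8 xax [ 0.009 -0.006 -1.   ] F [ 0.4 -0.   1. ] gap 68.4 q6 -73.5
row [7.84, 1.12, -1.75] [0.159, 0.009, -0.007]
```

View pics/t_w.png

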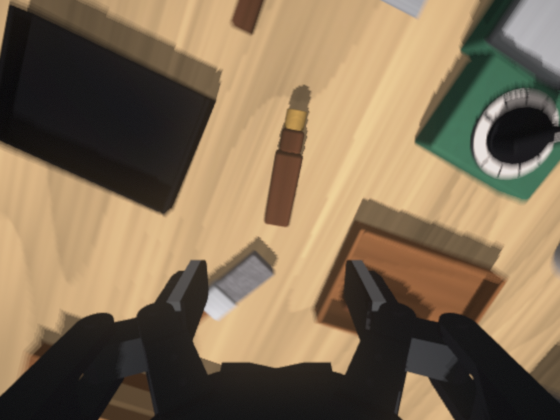

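Run:
```python
from h import *
M=np.load("w.npy"); w=(cal("wrist")[0],M[:,:3],M[:,3])
A=onz(w,(295,110),.015);B=onz(w,(278,224),.015);print(A,B,np.linalg.norm(A-B),(A+B)/2,np.degrees(np.arctan2(A[1]-B[1],A[0]-B[0])), "brush",onz(w,(268,258),.01),"sq",onz(w,(288,155),.015))
```

```text
[ 0.35373598 -0.22386168  0.015     ] [ 0.38769789 -0.35105397  0.015     ] 0.1316483590669853 [ 0.37071693 -0.28745782  0.015     ] 104.94990910998148 brush [ 0.39471873 -0.40010795  0.01      ] sq [ 0.36590657 -0.27068727  0.015     ]
```

```bash
python3 - <<'E'
from h import *
go((0.371,-0.291,-0.015),14.3)
E
python3 -m inch '[[4,0.6,-0.8,0.148,0.009,-0.007,80],[8,1.2,-1.3,0.148,0.009,-0.007,80],[12,1.2,-1.3,0.148,0.009,-0.007,80],[16,1.2,-1.3,0.148,0.009,-0.007,80],[18.5,1.2,-1.3,0.148,0.009,-0.007,80],[19.3,1.2,-1.3,0.148,0.009,-0.007,80],[19.3,1.2,-1.3,0.148,0.009,-0.007,80],[19.3,1.2,-1.3,0.148,0.009,-0.007,80]]' |tail -2;python3 - <<'E'
from h import *
st();go((0.371,-0.291,-0.016),14.3);shot("wrist","u_w"); shot("side","u_s",(270,110,370,210),6)
E
```

```text
row [19.35, 1.17, -1.23] [0.145, 0.008, -0.006]
ft_force: [-0.4, -0.1, 0.7]
finger_gap: 0.0682
t 27.8 tcp [ 0.3721 -0.2914 -0.0132] yaw 14.16 xax [ 0.001 -0.002 -1.   ] F [-0.4 -0.1  0.7] gap 68.2 q6 -62.7
row [0.28, -0.1, -0.07] [-0.002, 0.002, -0.0]
```

View pics/u_w.png

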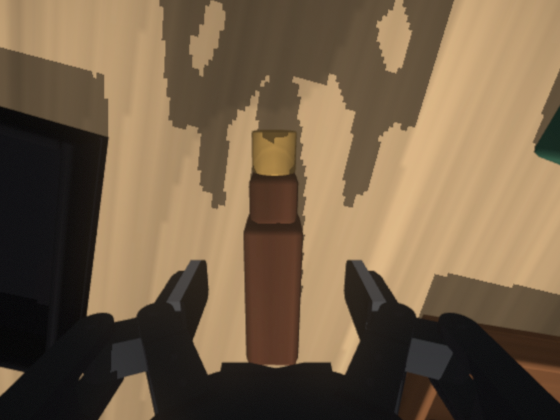

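View pics/u_s.png

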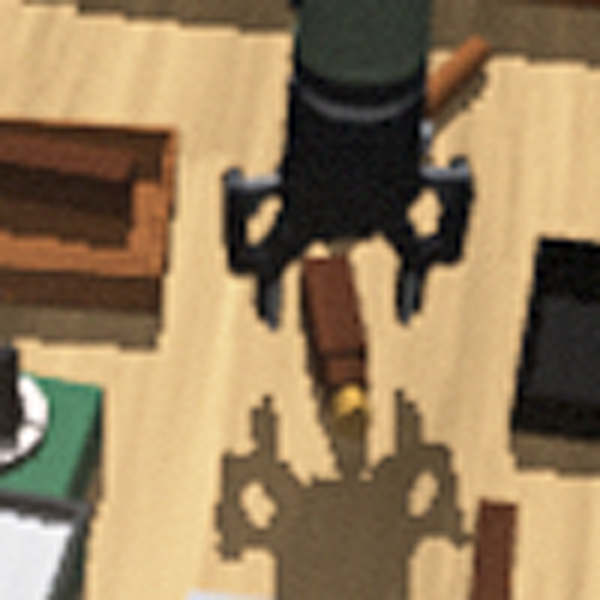

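```bash
python3 -m inch '[[0.3,-0.1,-0.8,0,0,0,80],[0.6,-0.1,-0.8,0,0,0,80],[0.6,-0.1,-0.8,0,0,0,80],[0.6,-0.1,-0.8,0,0,0,0],[0.6,-0.1,-0.8,0,0,0,0],[0.6,-0.1,-0.8,0,0,0,0],[0.6,-0.1,-0.8,0,0,0,0],[0.6,-0.1,-0.8,0,0,0,0]]' 60|tail -2;python3 - <<'E'
from h import *
st();go((0.592,-0.035,0.15),85.4)
E
```

```text
ft_force: [-0.8, 0.2, 4.3]
finger_gap: 0.0285
t 28.9 tcp [ 0.3694 -0.2843 -0.0189] yaw 14.15 xax [ 0.001 -0.003 -1.   ] F [-0.8  0.2  4.3] gap 28.5 q6 -62.3
row [-16.93, 27.69, -18.68] [-1.244, 0.003, 0.001]
```

```bash
python3 -m inch '[[-3,0,0,0,0,0,0],[-7,0,0,0,0,0,0],[-11,0,0,0,0,0,0],[-15,2,-2,-0.1,0,0,0],[-17,6,-5,-0.25,0,0,0],[-17,10,-8,-0.42,0,0,0],[-17,14,-10,-0.6,0,0,0],[-17,18,-13,-0.78,0,0,0]]' |tail -2;python3 - <<'E'
from h import *
st();go((0.5876,-0.025,0.15),85.4)
E
```

```text
ft_force: [0.7, -1.7, -0.3]
finger_gap: 0.0278
t 29.9 tcp [ 0.5125 -0.1127  0.1502] yaw 59.15 xax [ 0.001 -0.003 -1.   ] F [ 0.7 -1.7 -0.3] gap 27.8 q6 -80.9
row [0.0, 11.38, 1.95] [-0.458, 0.001, 0.002]
```

```bash
python3 -m inch '[[0,3,0.5,-0.15,0,0,0],[0,7,1,-0.3,0,0,0],[0,11.4,1.9,-0.458,0,0,0],[0,11.4,1.9,-0.458,0,0,0],[3,11.4,1.9,-0.458,0,0,0],[6,11.4,1.9,-0.458,0,0,0],[6,11.4,1.9,-0.458,0,0,0],[6,11.4,1.9,-0.458,0,0,0]]' |tail -2;python3 - <<'E'
from h import *
st();go((0.5876,-0.025,0.028),85.4);shot("wrist","v_w")
E
```

```text
ft_force: [1.3, -0.4, -1.0]
finger_gap: 0.0282
t 30.9 tcp [ 0.5874 -0.0253  0.0907] yaw 85.33 xax [ 0.001 -0.003 -1.   ] F [ 1.3 -0.4 -1. ] gap 28.2 q6 -96.1
row [6.27, 0.05, 0.01] [-0.001, 0.001, 0.003]
```

View pics/v_w.png

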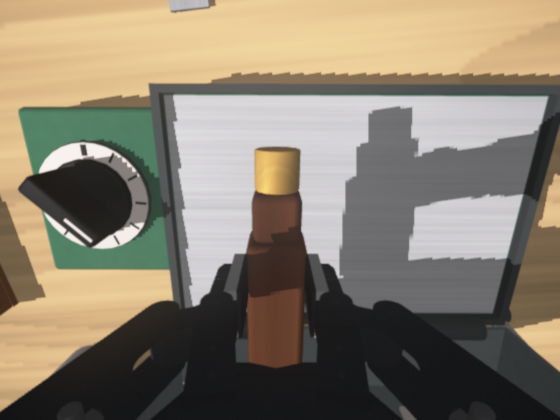

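```bash
python3 -m inch '[[3,0,0,0,0,0,0],[5,0,0,0,0,0,0],[6.4,0,0,0,0,0,0],[6.5,0,0,0,0,0,0],[6.5,0,0,0,0,0,60],[6.5,0,0,0,0,0,60],[6.5,0,0,0,0,0,60],[3,0,0,0,0,0,60]]' |tail -2
python3 - <<'E'
from h import *
st();go((0.45,0.37,.20),-13)
shot("side","w_s",(180,130,340,260),4.5)
E
```

```text
ft_force: [-0.6, 0.5, 0.3]
finger_gap: 0.0514
t 31.95 tcp [ 0.5851 -0.0249  0.0589] yaw 85.34 xax [-0.004 -0.002 -1.   ] F [-0.6  0.5  0.3] gap 51.4 q6 -96.1
row [-14.13, 38.23, -16.73] [1.716, -0.001, 0.005]
```

View pics/w_s.png

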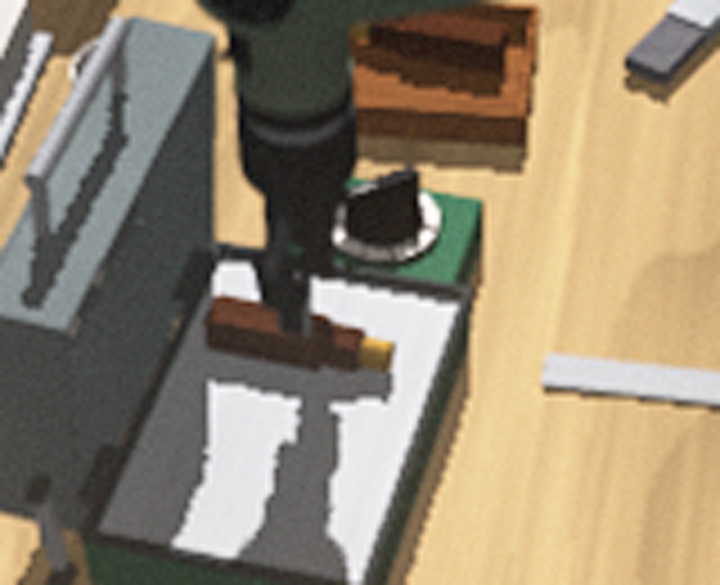

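```bash
python3 - <<'E'
from h import *
t=cal("top"); print("sand",onz(t,(183.7,224.5),.028),"oilcap",onz(t,(135.7,160),.16),"tin",onz(t,(135,202),.075))
go((0.49,0.34,.17),166.5)
E
python3 -m inch '[[-5,0,0,0,0,0,60],[-10,0,0,0,0,0,60],[-12,4,0,-0.15,0,0,80],[-12,9,0,-0.33,0,0,80],[-12,15,-1,-0.5,0,0,80],[-12,21,-3,-0.67,0,0,80],[-12,27,-5,-0.85,0,0,80],[-12,33,-6.5,-1.03,0,0,80]]' |tail -2;python3 - <<'E'
from h import *
st();go((0.49,0.34,.17),166.5)
E
```

```text
sand [0.39671743 0.35999211 0.028     ] oilcap [0.59737834 0.49742979 0.16      ] tin [0.4683119  0.51861099 0.075     ]
row [-10.63, 35.6, -12.91] [-1.416, 0.004, 0.009]
ft_force: [1.0, 0.2, 0.4]
finger_gap: 0.0684
t 33.0 tcp [0.5513 0.3101 0.1848] yaw 144.71 xax [ 0.009 -0.004 -1.   ] F [1.  0.2 0.4] gap 68.4 q6 -122.9
row [1.42, 6.74, -1.1] [-0.38, 0.0, 0.01]
```

```bash
python3 -m inch '[[0,3,-0.5,-0.19,0,0,80],[0,6.7,-1.1,-0.38,0,0.01,80],[0,6.7,-1.1,-0.38,0,0.01,80],[0,6.7,-1.1,-0.38,0,0.01,80],[0,6.7,-1.1,-0.38,0,0.01,80],[0,6.7,-1.1,-0.38,0,0.01,80],[0,6.7,-1.1,-0.38,0,0.01,80],[0,6.7,-1.1,-0.38,0,0.01,80]]' |tail -2;python3 - <<'E'
from h import *
st();w=cal("wrist"); np.save("w.npy",np.hstack([w[1],w[2][:,None]]));shot("wrist","x_w"); shot("top","x_t")
E
```

```text
ft_force: [0.5, 0.8, 0.8]
finger_gap: 0.0681
t 34.0 tcp [0.4905 0.3396 0.1841] yaw 166.45 xax [ 0.  0. -1.] F [0.5 0.8 0.8] gap 68.1 q6 -140.1
```

View pics/x_w.png

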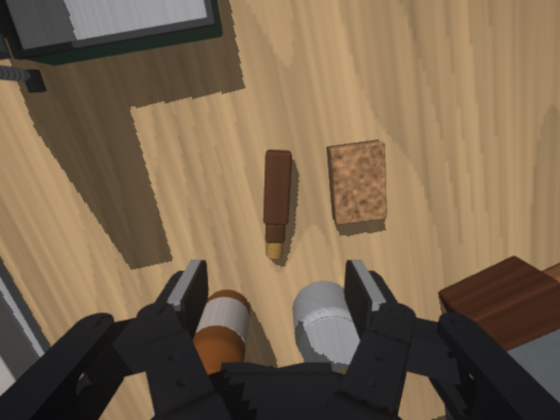

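View pics/x_t.png

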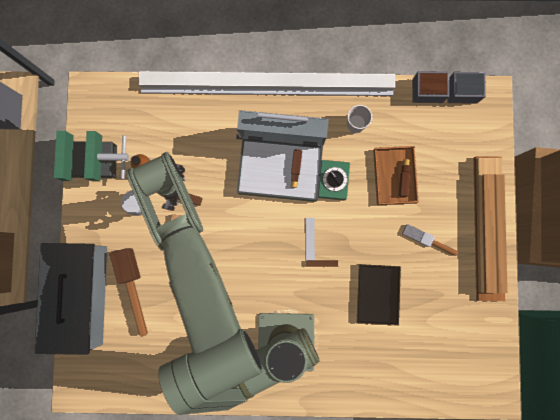

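Run:
```python
from h import *
M=np.load("w.npy"); w=(cal("wrist")[0],M[:,:3],M[:,3])
A=onz(w,(274,257),.015);B=onz(w,(278,151),.015);m=(A+B)/2;d=np.degrees(np.arctan2(A[1]-B[1],A[0]-B[0]));print(A,B,np.linalg.norm(A-B),m,d)
print("oil bottom",onz(w,(250,300),.1),"tin",onz(w,(326,300),.075))
go((m[0],m[1],-.018),d+90)
```

```text
[0.5161552  0.43393205 0.015     ] [0.48037686 0.30615745 0.015     ] 0.13268924959901537 [0.49826603 0.37004475 0.015     ] 74.35714743348188
oil bottom [0.54047682 0.43377817 0.1       ] tin [0.46550702 0.46927029 0.075     ]
row [20.21, -0.06, 3.13] [0.037, 0.0, 0.0]
```

```bash
python3 -m inch '[[4,0,1.4,0.037,0,0,80],[8,0,2.7,0.037,0,0,80],[12,0,2.7,0.037,0,0,80],[16,0,2.7,0.037,0,0,80],[19,0,2.7,0.037,0,0,80],[20.2,0,2.7,0.037,0,0,80],[20.3,0,2.7,0.037,0,0,80],[20.3,0,2.7,0.037,0,0,80]]' |tail -2;python3 - <<'E'
from h import *
st();shot("wrist","y_w")
E
```

```text
ft_force: [0.4, 0.3, 0.7]
finger_gap: 0.0688
t 35.1 tcp [ 0.498   0.3667 -0.0173] yaw 164.35 xax [ 0.003  0.002 -1.   ] F [0.4 0.3 0.7] gap 68.8 q6 -136.0
```

View pics/y_w.png

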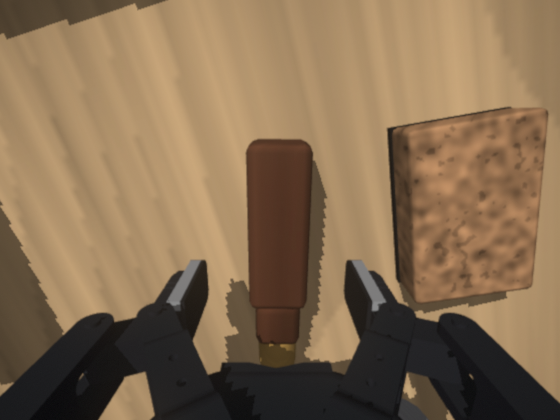

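```bash
python3 -m inch '[[0.1,0,-0.6,0,0,0,80],[0.1,0,-0.6,0,0,0,80],[0.1,0,-0.6,0,0,0,0],[0.1,0,-0.6,0,0,0,0],[0.1,0,-0.6,0,0,0,0],[0.1,0,-0.6,0,0,0,0],[0.1,0,-0.6,0,0,0,0],[-3,0,-0.6,0,0,0,0]]' 60|tail -2;python3 - <<'E'
from h import *
st();go((0.596,0.085,0.15),85.4)
E
```

```text
ft_force: [0.5, -1.1, 0.0]
finger_gap: 0.0279
t 36.15 tcp [0.4931 0.3591 0.0097] yaw 164.35 xax [-0.004 -0.002 -1.   ] F [ 0.5 -1.1  0. ] gap 27.9 q6 -136.4
row [-14.02, -17.26, -23.67] [1.378, -0.005, -0.001]
```

```bash
python3 -m inch '[[-5,0,0,0,0,0,0],[-10,0,0,0.1,0,0,0],[-14,-2,-3,0.25,0,0,0],[-14,-4,-7,0.42,0,0,0],[-14,-7,-11,0.6,0,0,0],[-14,-10,-15,0.78,0,0,0],[-14,-13,-19,0.96,0,0,0],[-14,-16,-22,1.14,0,0,0]]' |tail -2;python3 - <<'E'
from h import *
st();go((0.596,0.085,0.09),85.4)
E
```

```text
ft_force: [1.5, 0.4, -0.2]
finger_gap: 0.028
t 37.15 tcp [0.5879 0.1026 0.1488] yaw 98.64 xax [-0.006 -0.002 -1.   ] F [ 1.5  0.4 -0.2] gap 28.0 q6 -96.9
row [5.88, -1.85, 0.58] [0.231, -0.006, 0.002]
```

```bash
python3 -m inch '[[0,-1.8,0.3,0.18,0,0,0],[0,-1.8,0.3,0.231,0,0,0],[3,-1.8,0.3,0.231,-0.005,0,0],[6,-1.8,0.3,0.231,-0.005,0,0],[6,-1.8,0.3,0.231,-0.005,0,0],[6,-1.8,0.3,0.231,-0.005,0,0],[6,-1.8,0.3,0.231,-0.005,0,0],[6,-1.8,0.3,0.231,-0.005,0,0]]' |tail -2;python3 - <<'E'
from h import *
st();go((0.594,0.085,0.028),85.4);shot("wrist","A_w")
E
```

```text
ft_force: [0.6, 0.1, -0.2]
finger_gap: 0.0279
t 38.15 tcp [0.5942 0.0851 0.0902] yaw 85.41 xax [ 0.001 -0.002 -1.   ] F [ 0.6  0.1 -0.2] gap 27.9 q6 -85.4
row [6.22, -0.0, -0.02] [0.0, 0.001, 0.002]
```

View pics/A_w.png

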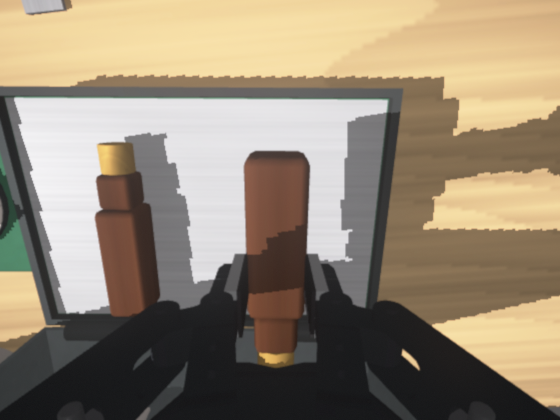

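```bash
python3 -m inch '[[2,0,-0.8,0,0,0,0],[4,0,-0.8,0,0,0,0],[6,0,-0.8,0,0,0,0],[6.5,0,-0.8,0,0,0,0],[6.5,0,-0.8,0,0,0,0],[6.5,0,-0.8,0,0,0,60],[6.5,0,-0.8,0,0,0,60],[6.5,0,-0.8,0,0,0,60]]' |tail -2;python3 -m inch '[[-3,0,0,0,0,0,60],[-8,0,0,0,0,0,60],[-14,0,0,0,0,0,60],[-20,0,-5,0,0,0,60],[-26,0,-10,0,0,0,60],[-30,0,-16,0,0,0,60],[-32,0,-18,0,0,0,60],[-32,0,-18,0,0,0,60]]' |tail -3
python3 - <<'E'
from h import *
st();shot("wrist","B_w"); shot("top","B_t",(220,90,440,260),3)
E
```

```text
ft_force: [0.1, 0.2, 0.6]
finger_gap: 0.0515
tool_rot: [[0.01, 0.079, 0.997], [-0.002, 0.997, -0.079], [-1.0, -0.001, 0.01]]
ft_force: [0.3, 0.2, -0.4]
finger_gap: 0.0513
t 40.2 tcp [0.4064 0.1012 0.3489] yaw 85.47 xax [ 0.01  -0.002 -1.   ] F [ 0.3  0.2 -0.4] gap 51.3 q6 -83.3
```

View pics/B_w.png

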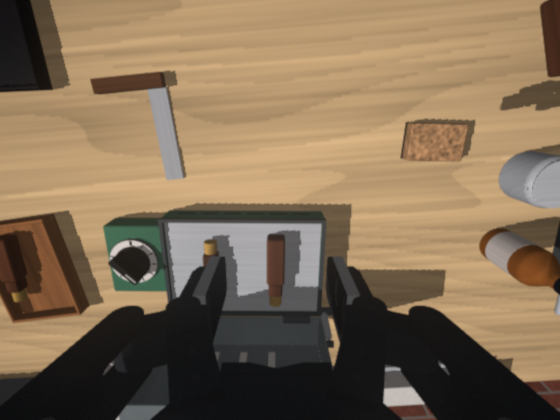

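View pics/B_t.png

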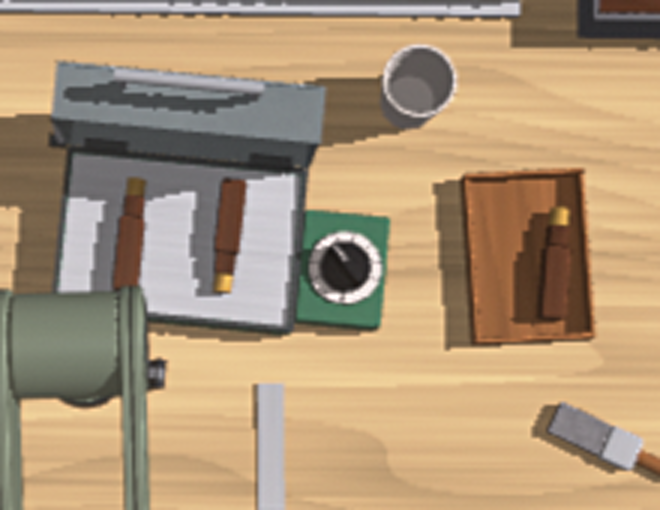

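Run:
```python
from h import *
t=cal("top")
C=np.array([.576,-.3745]);a=np.radians(3.7)
A=onz(t,(407,159.3),.021);B=onz(t,(403.3,196),.021);m=((A+B)/2)[:2];d=m-C
print("cured len",np.linalg.norm(A-B),m,"tray xy",d@[np.cos(a),np.sin(a)],d@[-np.sin(a),np.cos(a)])
D=np.array([.592,.030]);b=np.radians(-4.6)
for n,p,q in [("f1",(136,178),(126,287)),("f2",(224,291),(233,180))]:
    f=lambda p:onz(t,(p[0]/3+220,p[1]/3+90),.06)
    A,B=f(p),f(q);m=((A+B)/2)[:2];d=m-D;print(n,np.linalg.norm(A-B),m,d@[np.cos(b),np.sin(b)],d@[-np.sin(b),np.cos(b)])
im=cv2.imread("pics/B_t_raw.png")
cv2.imwrite("pics/z6.png",cv2.resize(im[135:215,365:430],None,fx=8,fy=8,interpolation=cv2.INTER_CUBIC))
```

```text
cured len 0.13029230204629808 [ 0.57093645 -0.40824692] tray xy -0.007230762687044874 -0.03334981979571519
f1 0.12656444552599275 [0.59442774 0.08487107] -0.001980676803405137 0.05488902961328404
f2 0.12872716482638463 [ 0.59229271 -0.02669237] 0.004838435562434425 -0.056486280315258354
```

View pics/z6.png

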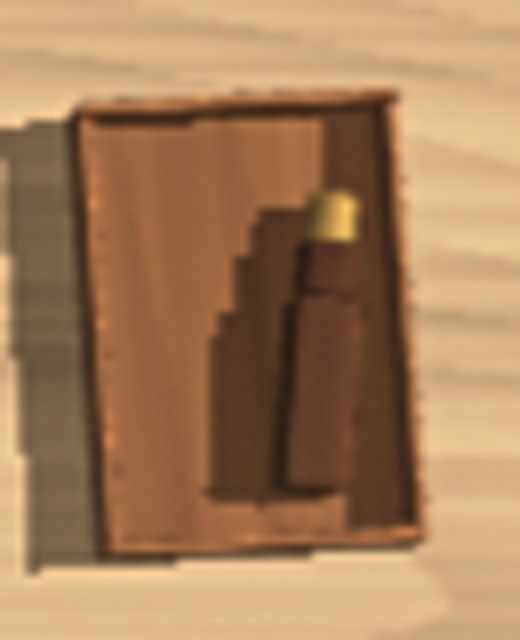

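Run:
```python
import numpy as np
from scipy.optimize import least_squares
c=1/np.cos(np.radians(4.6))
P=np.array([[.4500,.0444],[.4694,.1092],[.5085,.1635],[.5543,.2136],[.6215,.237],[.6924,.254]])
P[:,0]=(P[:,0])*c
r=least_squares(lambda v:np.hypot(P[:,0]-v[0],P[:,1]-v[1])-v[2],[.69,0,.24]);print(r.x,(r.fun*1000).round(1))
r2=least_squares(lambda v:np.hypot(P[:,0]-v[0],P[:,1]-v[1])-.2407,[.69,0]);print(r2.x,(r2.fun*1000).round(1))
h=r2.x
for th in [1.5,1.4,1.3,1.2,1.1,1.0,.9,.8,.7,.6,.5,.4,.3,.2,.1,0]:
    a=np.pi-np.arctan2(.042,.237)-th; print(th,((h[0]+.2407*np.cos(a))/c).round(4),(h[1]+.2407*np.sin(a)).round(4))
```

```text
[0.69925331 0.00092997 0.25184563] [-0.3  0.9 -2.5  4.5 -3.9  1.3]
[0.69118414 0.01034139] [ 1.4  0.7 -3.6  3.4 -4.2  3. ]
1.5 0.714 0.2497
1.4 0.6901 0.251
1.3 0.6661 0.2499
1.2 0.6424 0.2465
1.1 0.6191 0.2406
1.0 0.5965 0.2325
0.9 0.5749 0.2221
0.8 0.5544 0.2096
0.7 0.5352 0.1951
0.6 0.5176 0.1788
0.5 0.5017 0.1608
0.4 0.4877 0.1413
0.3 0.4756 0.1205
0.2 0.4657 0.0986
0.1 0.4581 0.0758
0 0.4527 0.0523
```

```bash
python3 - <<'E'
from h import *
go((0.712,0.0198,0.34),-4.6)
E
python3 -m inch '[[0,0,3,0.17,0,0,50],[0,0,6,0.35,0,0,50],[0,-1,9,0.52,0,0,50],[0,-2,12,0.7,0,0,50],[0,-3,15,0.88,0,0,50],[0,-4,18,1.05,0,0,50],[0,-5,20,1.23,0,0,50],[0,-5.5,22,1.4,0,0,50]]' |tail -2;python3 - <<'E'
from h import *
st();go((0.712,0.0198,0.34),-4.6)
E
```

```text
row [0.63, -5.63, 31.08] [1.571, 0.004, -0.001]
ft_force: [1.6, -0.1, -0.8]
finger_gap: 0.0428
t 41.3 tcp [0.6225 0.0272 0.3417] yaw 4.82 xax [-0.003 -0.002 -1.   ] F [ 1.6 -0.1 -0.8] gap 42.8 q6 -10.2
row [0.14, 8.86, 1.49] [0.164, 0.002, 0.003]
```

```bash
python3 -m inch '[[0,3,0.5,0.1,0,0.003,50],[0,6,1,0.164,0,0.003,50],[0,8.9,1.5,0.164,0,0.003,50],[0,8.9,1.5,0.164,0,0.003,50],[0,8.9,1.5,0.164,0,0.003,50],[0,8.9,1.5,0.164,0,0.003,50],[0,8.9,1.5,0.164,0,0.003,50],[0,8.9,1.5,0.164,0,0.003,50]]' |tail -2;python3 - <<'E'
from h import *
st();go((0.712,0.0198,0.25),-4.6); shot("wrist","C_w");w=cal("wrist")
print(proj(w,[(.712,.0198,.292)]))
E
```

```text
ft_force: [0.0, 0.7, 0.5]
finger_gap: 0.0428
t 42.3 tcp [0.7122 0.0199 0.3422] yaw -4.57 xax [ 0.001 -0.002 -1.   ] F [0.  0.7 0.5] gap 42.8 q6 -0.7
row [9.22, -0.03, -0.01] [0.0, 0.002, -0.001]
[[274.7667418  216.00508666]]
```

View pics/C_w.png

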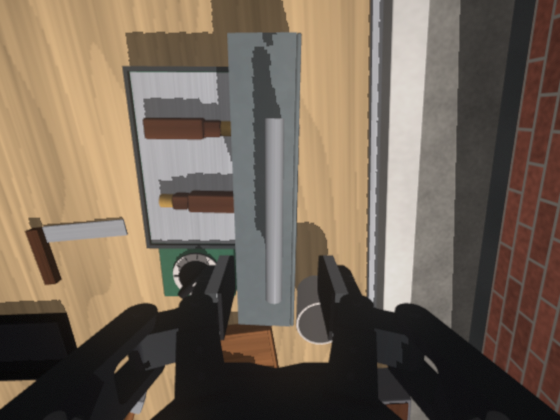

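```bash
python3 -m inch '[[3,0,0,0,0,0,50],[6,0,0,0,0,0,50],[8,0,0,0,0,0,50],[9.2,0,0,0,0,0,50],[9.4,0,0,0,0,0,0],[9.4,0,0,0,0,0,0],[9.4,0,0,0,0,0,0],[9.4,0,0,0,0,0,0]]' 60|tail -2;python3 - <<'E'
from h import *
st()
for x,z in [(.6661,.2499),(.6424,.2465),(.6191,.2406),(.5965,.2325),(.5749,.2221)]: go((x,.0408-(x-.4507)*.0804,z),-4.6)
E
```

```text
ft_force: [-5.2, 1.1, -0.2]
finger_gap: 0.0118
t 43.35 tcp [0.7104 0.0198 0.2485] yaw -4.58 xax [-0.003 -0.002 -1.   ] F [-5.2  1.1 -0.2] gap 11.8 q6 -0.7
row [-0.13, -4.45, -0.01] [0.0, 0.002, 0.003]
row [0.22, -6.82, -0.01] [0.0, 0.002, 0.003]
row [0.82, -9.16, -0.01] [0.0, 0.002, 0.003]
row [1.64, -11.42, -0.01] [0.0, 0.002, 0.003]
row [2.68, -13.59, -0.02] [0.0, 0.002, 0.003]
```

```bash
python3 -m inch '[[-0.1,-1.5,0,0,0,0,0],[-0.2,-3,0,0,0,0,0],[-0.1,-4.5,0,0,0,0,0],[0.1,-5.7,0,0,0,0,0],[0.3,-6.9,0,0,0,0,0],[0.6,-8,0,0,0,0,0],[0.8,-9.1,0,0,0,0,0],[0.8,-9.1,0,0,0,0,0]]'|tail -2;python3 - <<'E'
from h import *
st()
for x,z in [(.5965,.2325),(.5749,.2221),(.5544,.2096),(.5352,.1951),(.5176,.1788)]: go((x,.0408-(x-.4507)*.0804,z),-4.6)
E
```

```text
ft_force: [-0.1, 2.7, 6.6]
finger_gap: 0.0114
t 44.35 tcp [0.6186 0.0277 0.2426] yaw -4.56 xax [-0.003 -0.001 -1.   ] F [-0.1  2.7  6.6] gap 11.4 q6 -0.8
row [1.01, -2.22, 0.04] [0.001, 0.001, 0.003]
row [2.06, -4.38, 0.04] [0.001, 0.001, 0.003]
row [3.31, -6.43, 0.03] [0.001, 0.001, 0.003]
row [4.77, -8.35, 0.03] [0.001, 0.001, 0.003]
row [6.41, -10.12, 0.03] [0.001, 0.001, 0.003]
```

```bash
python3 -m inch '[[0.3,-1.1,0,0,0,0,0],[0.8,-2.3,0,0,0,0,0],[1.3,-3.4,0,0,0,0,0],[1.9,-4.5,0,0,0,0,0],[2.5,-5.5,0,0,0,0,0],[3.2,-6.5,0,0,0,0,0],[3.2,-6.5,0,0,0,0,0],[3.2,-6.5,0,0,0,0,0]]'|tail -2;python3 - <<'E'
from h import *
st()
for x,z in [(.5352,.1951),(.5176,.1788),(.5017,.1608),(.4877,.1413),(.4756,.1205),(.4657,.0986)]: go((x,.0408-(x-.4507)*.0804,z),-4.6)
E
```

```text
ft_force: [-2.6, 3.5, 6.7]
finger_gap: 0.0113
t 45.35 tcp [0.5509 0.0335 0.2106] yaw -4.53 xax [-0.008  0.    -1.   ] F [-2.6  3.5  6.7] gap 11.3 q6 -0.9
row [1.56, -1.55, 0.08] [0.001, 0.001, 0.008]
row [3.21, -3.31, 0.07] [0.001, 0.001, 0.008]
row [5.02, -4.89, 0.07] [0.001, 0.001, 0.008]
row [6.98, -6.28, 0.07] [0.001, 0.001, 0.008]
row [9.07, -7.47, 0.06] [0.001, 0.001, 0.008]
row [11.27, -8.45, 0.06] [0.001, 0.001, 0.008]
```

```bash
python3 -m inch '[[1.3,-1.6,0,0,0,0,0],[2.2,-2.5,0,0,0,0,0],[3.1,-3.4,0,0,0,0,0],[4,-4.2,0,0,0,0,0],[5,-5,0,0,0,0,0],[6,-5.7,0,0,0,0,0],[6.9,-6.3,0,0,0,0,0],[6.9,-6.3,0,0,0,0,0]]'|tail -2;python3 - <<'E'
from h import *
st()
for x,z in [(.4756,.1205),(.4657,.0986),(.4581,.0758),(.4520,.0500)]: go((x,.0408-(x-.4507)*.0804,z),-4.6)
E
```

```text
ft_force: [-6.1, 2.8, 2.3]
finger_gap: 0.0113
t 46.35 tcp [0.4838 0.039  0.1398] yaw -4.57 xax [-0.016  0.001 -1.   ] F [-6.1  2.8  2.3] gap 11.3 q6 -1.0
row [1.94, -0.79, 0.08] [0.001, 0.0, 0.016]
row [4.15, -1.75, 0.08] [0.001, 0.0, 0.016]
row [6.44, -2.48, 0.08] [0.001, 0.0, 0.016]
row [9.03, -3.05, 0.08] [0.001, 0.0, 0.016]
```

```bash
python3 -m inch '[[1.4,-0.7,0,0,0,0.005,0],[2.8,-1.3,0,0,0,0.01,0],[4.2,-1.8,0,0,0,0.015,0],[5.6,-2.3,0,0,0,0.016,0],[7,-2.7,0,0,0,0.016,0],[8.2,-3,0,0,0,0.016,0],[9.2,-3.1,0,0,0,0.016,0],[9.2,-3.1,0,0,0,0.016,0]]'|tail -2;python3 - <<'E'
from h import *
st();shot("side","D_s",(180,130,340,260),4.5)
E
```

```text
ft_force: [-6.1, 6.8, 3.9]
finger_gap: 0.0112
t 47.35 tcp [0.4492 0.0429 0.0477] yaw -4.45 xax [-0.005  0.002 -1.   ] F [-6.1  6.8  3.9] gap 11.2 q6 -1.2
```

View pics/D_s.png

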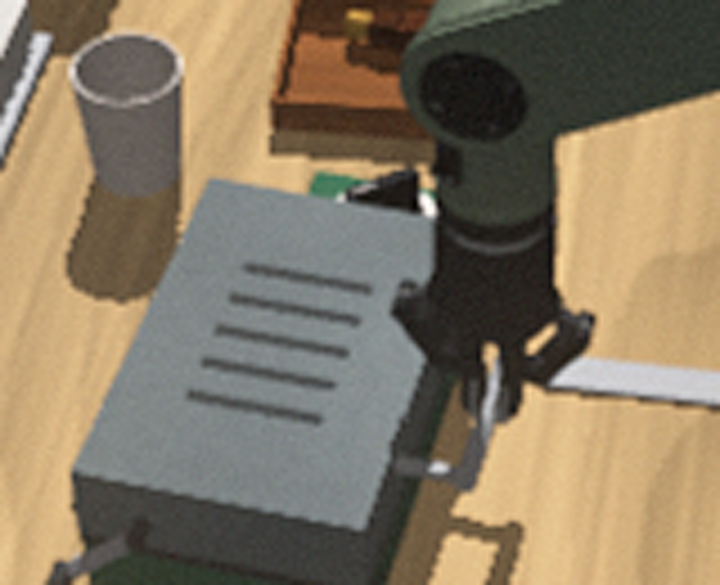

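```bash
python3 -m inch '[[0.1,0,0,0,0,0,40],[0.1,0,0,0,0,0,40],[0.1,0,0,0,0,0,40],[-4,0,0,0,0,0,40],[-9,0,0,0,0,0,40],[-14,0,0,0,0,0,40],[-19,0,0,0,0,0,40],[-20,0,0,0,0,0,40]]'|tail -2;python3 - <<'E'
from h import *
st();shot("side","E_s",(180,130,340,260),4.5)
t=cal("top"); print([onz(t,(335.3,179.3),z).round(4) for z in (.045,.05,.082)])
go((.57,-.162,.25),-64)
E
```

```text
ft_force: [0.2, 0.7, -0.1]
finger_gap: 0.0341
t 48.4 tcp [0.4533 0.0419 0.2524] yaw -4.45 xax [ 0.005  0.001 -1.   ] F [ 0.2  0.7 -0.1] gap 34.1 q6 -1.2
[array([ 0.5585, -0.1623,  0.045 ]), array([ 0.5578, -0.1619,  0.05  ]), array([ 0.5531, -0.159 ,  0.082 ])]
row [0.16, 13.29, 19.43] [1.039, -0.002, -0.002]
```

View pics/E_s.png

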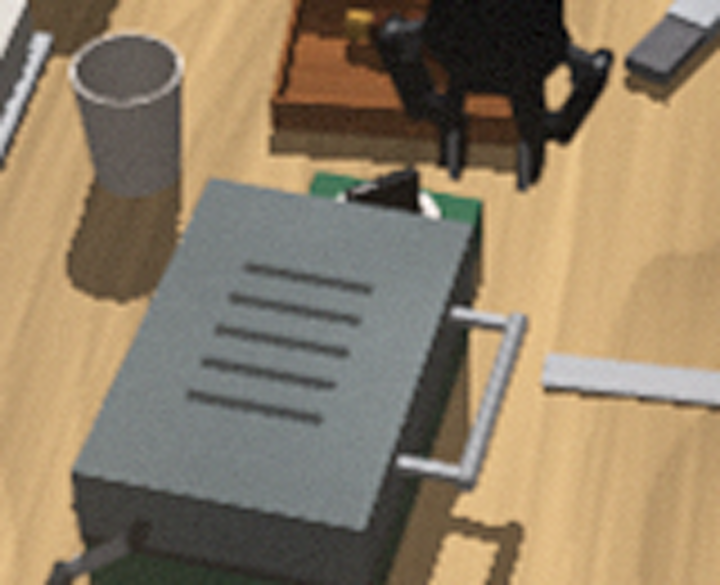

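```bash
python3 -m inch '[[0,3,3,0.17,0,0,40],[0,5,6,0.34,0,0,40],[0,7,9,0.51,0,0,40],[0,9,12,0.68,0,0,40],[0,11,16,0.85,0,0,40],[0,12,19,1.02,0,0,40],[3,12,19.4,1.04,0,0,40],[5,12,19.4,1.04,0,0,40]]'|tail -2;python3 - <<'E'
from h import *
st();w=cal("wrist"); np.save("w.npy",np.hstack([w[1],w[2][:,None]]));shot("wrist","F_w");shot("top","F_t",(290,140,390,230),6)
E
```

```text
ft_force: [0.2, 0.9, -0.4]
finger_gap: 0.0346
t 49.45 tcp [ 0.5556 -0.161   0.1976] yaw -64.13 xax [-0.002  0.003 -1.   ] F [ 0.2  0.9 -0.4] gap 34.6 q6 39.3
```

View pics/F_w.png

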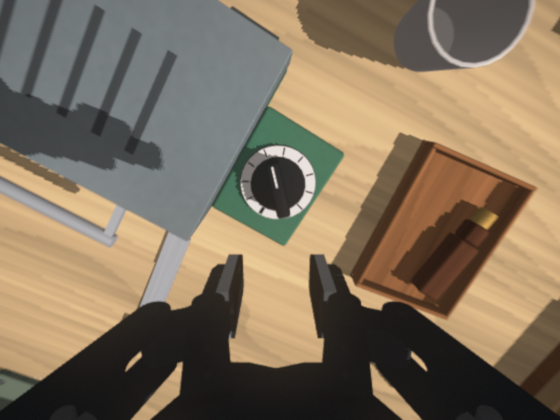

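Run:
```python
from h import *
im=cv2.imread("pics/F_w_raw.png"); cv2.imwrite("pics/z7.png",cv2.resize(im[130:235,225:335],None,fx=6,fy=6,interpolation=cv2.INTER_CUBIC))
M=np.load("w.npy"); w=(cal("wrist")[0],M[:,:3],M[:,3])
print(onz(w,(278.5,182),.05))
```

```text
[ 0.56177623 -0.15983699  0.05      ]
```

View pics/z7.png

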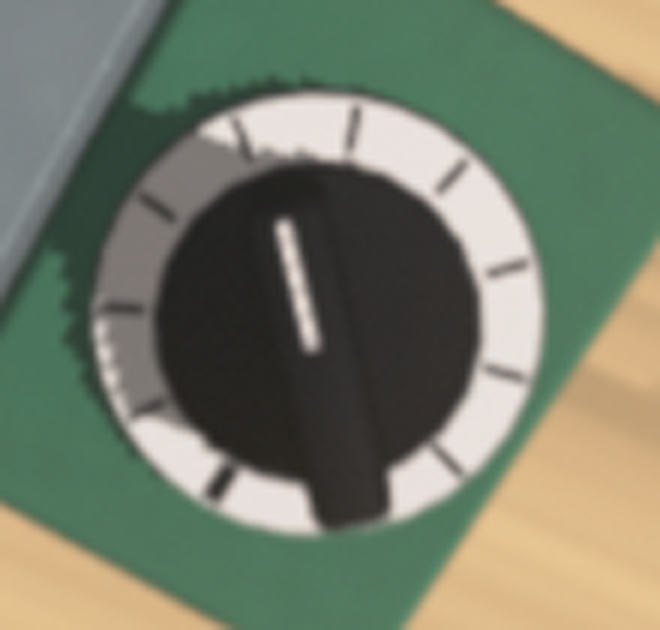

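Run:
```python
from h import *
M=np.load("w.npy"); w=(cal("wrist")[0],M[:,:3],M[:,3])
f=lambda p,z:onz(w,(p[0]/6+225,p[1]/6+130),z)
a,b=f((285,220),.089),f((312,350),.089);print("mark dir",np.degrees(np.arctan2(a[1]-b[1],a[0]-b[0])),a,b)
e1,e2=f((288,185),.089),f((352,510),.089);print("bar ends",e1,e2,np.linalg.norm(e1-e2),(e1+e2)/2,np.degrees(np.arctan2((e1-e2)[1],(e1-e2)[0])))
c,k=f((320,312),.05),f((220,484),.05);print("centre",c,"tick",np.degrees(np.arctan2(*(k-c)[[1,0]])))
go((.560,-.160,.05),-64)
```

```text
mark dir 37.343139344827264 [ 0.5803649  -0.14420996  0.089     ] [ 0.56317    -0.15732943  0.089     ]
bar ends [ 0.5855758  -0.14223328  0.089     ] [ 0.5414294  -0.17530977  0.089     ] 0.05516301676081766 [ 0.5635026  -0.15877153  0.089     ] 36.84222931201461
centre [ 0.56169636 -0.15967239  0.05      ] tick 176.276255729948
row [14.59, 0.4, -0.58] [-0.001, 0.004, 0.008]
```

```bash
python3 - <<'E'
from h import *
go((.562,-.160,.05),-52.8)
E
python3 -m inch '[[3,0.4,-0.6,-0.1,0,0,40],[6,0.4,-0.7,-0.195,0.003,0.005,40],[9,0.4,-0.7,-0.195,0.003,0.008,40],[11,0.4,-0.7,-0.195,0.003,0.008,40],[11,0.4,-0.7,-0.195,0.003,0.008,40],[11,0.4,-0.7,-0.195,0.003,0.008,40],[11,0.4,-0.7,-0.195,0.003,0.008,40],[11,0.4,-0.7,-0.195,0.003,0.008,40]]' 30|tail -2;python3 - <<'E'
from h import *
st();go((.562,-.160,.05),-52.8);shot("wrist","G_w");shot("side","G_s",(200,110,340,240),5)
E
```

```text
row [14.59, 0.49, -0.76] [-0.197, 0.003, 0.008]
ft_force: [0.4, -0.8, 0.3]
finger_gap: 0.0337
t 50.55 tcp [ 0.5621 -0.16    0.0871] yaw -52.9 xax [ 0.002 -0.001 -1.   ] F [ 0.4 -0.8  0.3] gap 33.7 q6 28.5
row [3.71, -0.01, 0.01] [-0.002, -0.001, -0.002]
```

View pics/G_w.png

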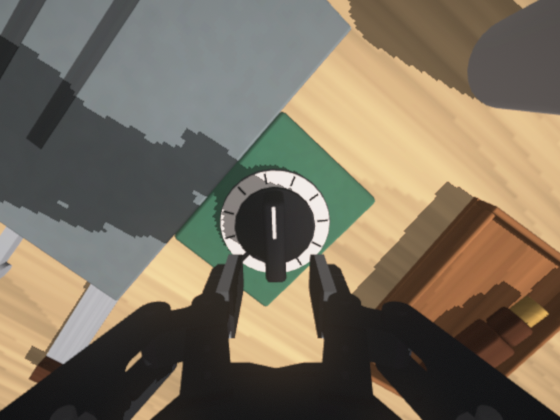

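View pics/G_s.png

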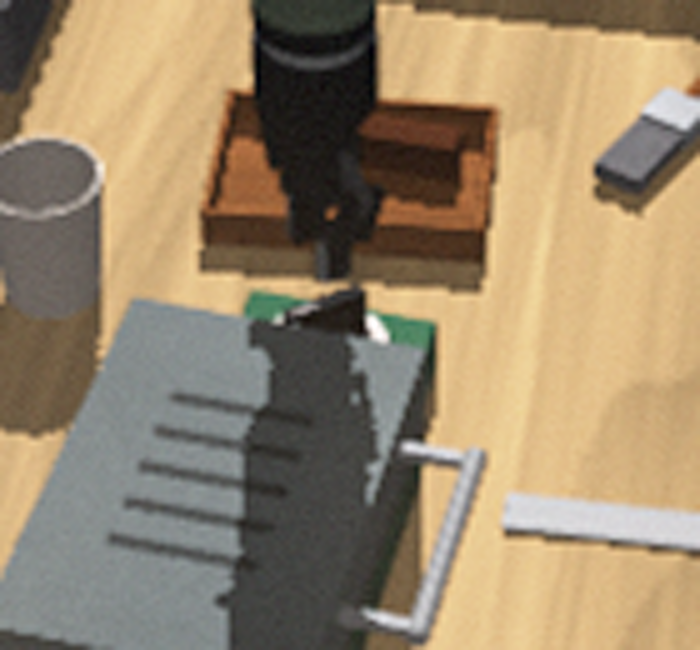

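Knob bar (275,190–280) is vertical and centred between the fingers (col 275). Descend and grip.

```bash
python3 -m inch '[[1.5,0,0,0,0,0,40],[3,0,0,0,0,0,40],[4,0,0,0,0,0,40],[4.2,0,0,0,0,0,40],[4.2,0,0,0,0,0,0],[4.2,0,0,0,0,0,0],[4.2,0,0,0,0,0,0],[4.2,0,0,0,0,0,0]]' 30|tail -2;python3 - <<'E'
from h import *
st();shot("wrist","H_w")
E
```

```text
ft_force: [-1.3, 1.6, 0.1]
finger_gap: 0.0126
t 51.65 tcp [ 0.5615 -0.1595  0.0447] yaw -52.9 xax [ 0.001 -0.    -1.   ] F [-1.3  1.6  0.1] gap 12.6 q6 28.5
```

View pics/H_w.png

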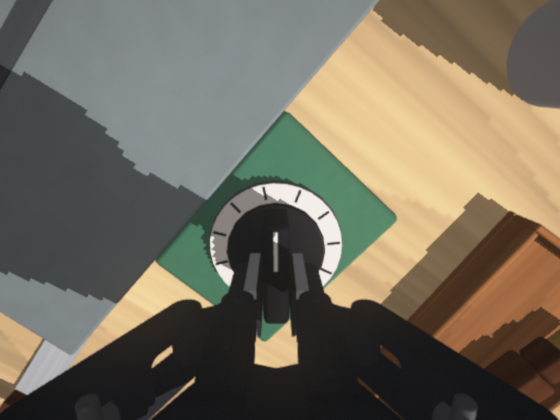

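```bash
python3 -m inch '[[0,0,0,-0.13,0,0,0],[0,0,0,-0.26,0,0,0],[0,0,0,-0.39,0,0,0],[0,0,0,-0.52,0,0,0],[0,0,0,-0.65,0,0,0],[0,0,0,-0.78,0,0,0],[0,0,0,-0.91,0,0,0],[0,0,0,-1.04,0,0,0]]'|tail -2;python3 - <<'E'
from h import *
st();print(observe()["wrist_torque"].round(2));shot("wrist","I_w")
E
```

```text
ft_force: [-7.7, 3.4, 5.6]
finger_gap: 0.0128
t 52.7 tcp [ 0.5592 -0.1584  0.0446] yaw 6.94 xax [-0.004  0.002 -1.   ] F [-7.7  3.4  5.6] gap 12.8 q6 -31.3
[ 0.58  1.21 -0.03]
```

View pics/I_w.png

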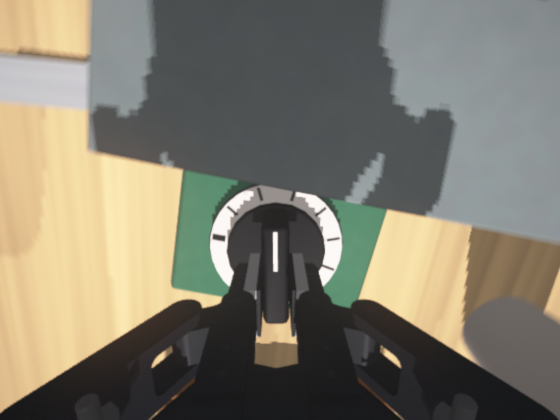

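```bash
python3 -m inch '[[0,0.1,0.1,-0.13,0,0,0],[0,0.2,0.1,-0.26,0,0,0],[0,0.2,0.1,-0.39,0,0,0],[0,0.2,0.1,-0.52,0,0,0],[0,0.2,0.1,-0.65,0,0,0],[0,0.2,0.1,-0.78,0,0,0],[0,0.2,0.1,-0.91,0,0,0],[0,0.2,0.1,-1.04,0,0,0]]'|tail -2;python3 - <<'E'
from h import *
st();print(observe()["wrist_torque"].round(2))
E
```

```text
ft_force: [-12.1, -1.0, 7.4]
finger_gap: 0.0127
t 53.75 tcp [ 0.557  -0.1597  0.0446] yaw 66.99 xax [-0.014  0.002 -1.   ] F [-12.1  -1.    7.4] gap 12.7 q6 -91.3
[-0.1   2.03 -0.1 ]
```

```bash
python3 -m inch '[[0,0,0,-0.1,0,0,0],[0,0,0,-0.2,0,0,0],[0,0,0,-0.3,0,0,0],[0,0,0,-0.36,0,0,0],[0,0,0,-0.4,0,0,0],[0,0,0,-0.4,0,0,0],[0,0,0,-0.4,0,0,0],[0,0,0,-0.4,0,0,0]]'|tail -2;python3 - <<'E'
from h import *
st();print(observe()["wrist_torque"].round(2));shot("wrist","J_w")
E
```

```text
ft_force: [-4.1, -3.5, 0.2]
finger_gap: 0.0126
t 54.75 tcp [ 0.5568 -0.1605  0.0447] yaw 89.86 xax [-0.014  0.    -1.   ] F [-4.1 -3.5  0.2] gap 12.6 q6 -114.2
[-0.6   0.5  -0.86]
```

View pics/J_w.png

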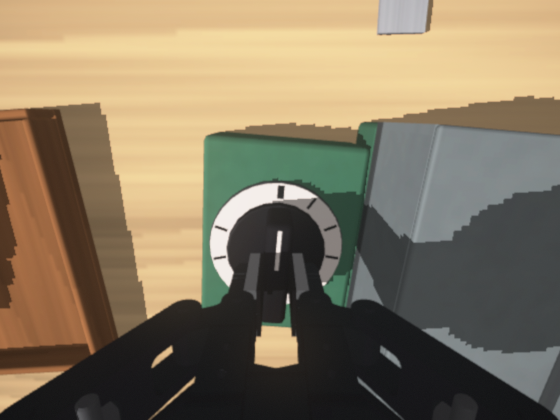

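```bash
python3 -m inch '[[0,0,0,0.06,0,0,0],[0,0,0,0.06,0,0,40],[0,0,0,0.06,0,0,40],[0,0,0,0.06,0,0,40],[-3,0,0,0.06,0,0,40],[-8,0,0,0.06,0,0,40],[-13,0,0,0.06,0,0,40],[-18,0,0,0.06,0,0,40]]'|tail -2;python3 - <<'E'
from h import *
st();w=cal("wrist"); np.save("w.npy",np.hstack([w[1],w[2][:,None]]));im=shot("wrist","K_w",(150,100,500,330),2.2)
E
```

```text
ft_force: [-0.2, -0.1, 0.4]
finger_gap: 0.0339
t 55.8 tcp [ 0.5594 -0.1603  0.2265] yaw 86.49 xax [-0.013  0.    -1.   ] F [-0.2 -0.1  0.4] gap 33.9 q6 -110.8
```

View pics/K_w.png

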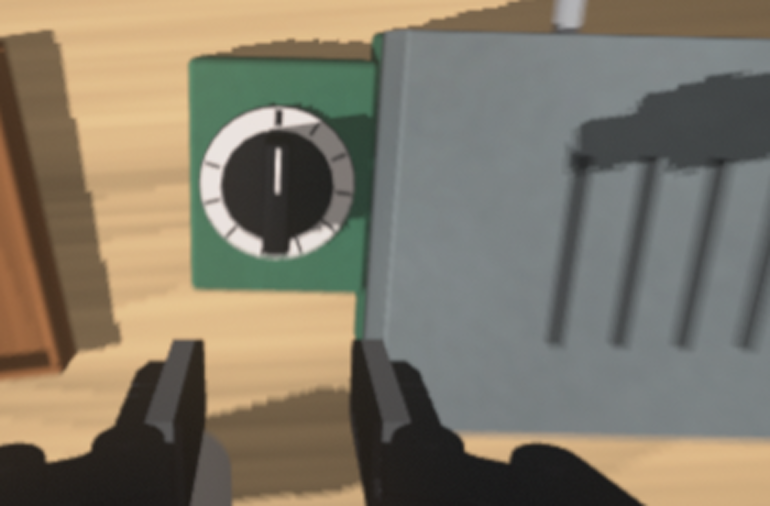

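```bash
python3 - <<'E'
from h import *
M=np.load("w.npy"); w=(cal("wrist")[0],M[:,:3],M[:,3])
f=lambda p,z:onz(w,(p[0]/2.2+150,p[1]/2.2+100),z)
a,b=f((278,148),.089),f((277.5,193),.089);print(np.degrees(np.arctan2((a-b)[1],(a-b)[0])))
c,k=f((277,182),.05),f((278.5,118),.05);print(np.degrees(np.arctan2(*(k-c)[[1,0]])))
E
python3 -m inch '[[-3,0,0,0,0,0,40],[-6,0,-4,0,0,0,40],[-9,0,-8,0,0,0,40],[-12,0,-13,0,0,0,40],[-14,-4,-17,0,0,0,40],[-14,-8,-20,0,0,0,40],[-14,-12,-22,0,0,0,40],[-14,-14,-22,0,0,0,40]]'|tail -2;python3 - <<'E'
from h import *
st();shot("top","L_t");shot("side","L_s")
E
```

```text
175.85879708131793
175.14954944703314
ft_force: [-0.3, -0.5, 0.2]
finger_gap: 0.0343
t 56.85 tcp [ 0.3347 -0.2892  0.3763] yaw 86.36 xax [ 0.001 -0.007 -1.   ] F [-0.3 -0.5  0.2] gap 34.3 q6 -138.3
```

View pics/L_t.png

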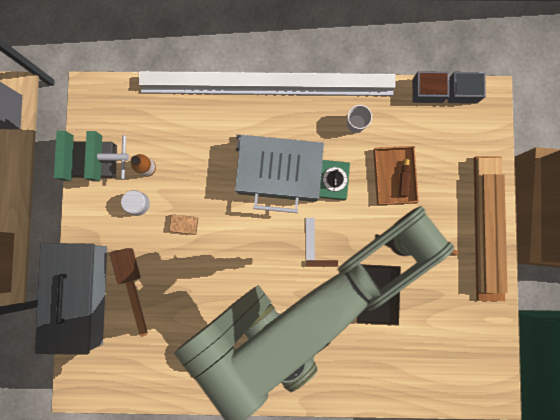

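View pics/L_s.png

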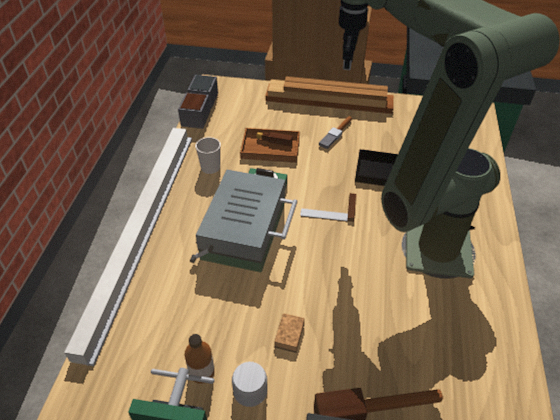

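Run:
```python
from h import *
for a,b,r in [("c_s_raw","L_s_raw",(190,165,300,270)),("a_top","L_t_raw",(230,130,325,215))]:
    A=cv2.imread(f"pics/{a}.png",0)[r[1]:r[3],r[0]:r[2]].astype(np.float32);B=cv2.imread(f"pics/{b}.png",0)[r[1]:r[3],r[0]:r[2]].astype(np.float32)
    print(cv2.phaseCorrelate(A,B),np.abs(A-B).mean())
im=cv2.imread("pics/L_t_raw.png");im2=cv2.imread("pics/L_s_raw.png")
cv2.imwrite("pics/z8.png",np.hstack([cv2.resize(im[140:210,365:425],(380,440),interpolation=cv2.INTER_CUBIC),cv2.resize(im2[120:170,235:305],(400,440),interpolation=cv2.INTER_CUBIC)]))
```

```text
((-0.02616531757954732, 0.00024161209991291344), 0.9438452277654483) 9.172295
((0.005838744580074717, 0.057397285757033956), 0.9892952354969802) 1.5047678
```

View pics/z8.png

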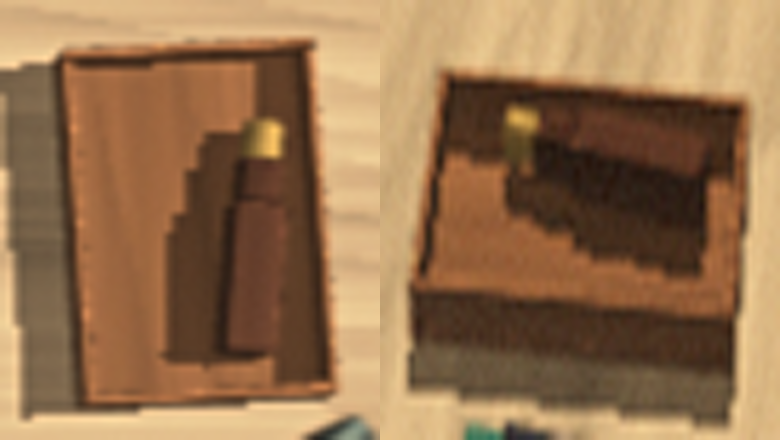

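```bash
python3 -c "
from station import *
print(sign_off())"
```

```text
the job is handed in; nothing more can be done
None
```

The changeover is done and handed in at about 57 s of the 210 s allowed. My last checks passed; sign-off itself gave no verdict.

**What I did**
- **Hood:** opened it past the over-centre point until it stayed open by itself.
- **Cured handle:** moved it into the wooden tray.
- **Fresh handles:** laid both side by side on the deck. Only two were on the bench.
- **Closing up:** swung the hood shut and turned the counter about 2.4 rad back, until a torque of about 0.9 N m showed it was at its stop.

**What the last checks showed**
- **Hood:** the camera views match those of the shut hood at the start, with less than 0.1 pixel of shift.
- **Counter:** the mark points at 175.9° and the zero tick at 175.1°, about 0.01 rad apart (0.10 allowed).
- **Cured handle:** at (-7, -33) mm in the tray and looks flat.
- **Fresh handles:** at (-2, +55) and (+5, -56) mm from the deck centre, measured just before the hood was shut and not visible since.
- **Bystanders:** nothing on the bench looks moved or knocked over, although the brush was half hidden in the last top view.

**What went wrong or disagreed**
- **First hood lift:** the bar slipped out of the grip and the hood fell shut. A deeper grip worked.
- **Fingertips:** they stood about 20–25 mm behind the reported tool tip in the images, so I corrected every grasp height for that.
- **Cured handle in the tray:** it was knocked about 3 cm sideways after I released it. It stayed within limits, so I left it there.

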